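Load the polisher with brass feet and hold its dead-man lever

TASK

With the scoop, carry all three brass ball feet from the wooden tray into the polisher's bowl, without handling them with the fingers or spilling any on the bench. Then stand the scoop upright on the bench and let go of it, and with the fingers press the polisher's spring-loaded dead-man lever about halfway down, only once the feet are in the bowl. Finish while holding the lever there, and leave everything else on the bench where it is.

Things in the scene. Friction and masses are not known exactly. Their poses are not given: they have to be found in the camera images.
- tray: fixed open wooden tray, 250 x 100 mm outside, 40 mm high, walls 6 mm; floor top 10 mm above the bench, 88 mm wide, level from 119 mm on the -x side to x = +102 mm, where a 60 degree slope rises to the +x rim (pieces pushed against it ride up and over the scoop's lip). Origin: centre of its underside; x along its length. The feet begin at x = 0 to 70 mm; the -x half is free for the scoop.
- tray_floor (a point): centre of the tray's inner floor, on its top face
- scoop: loose scoop, 0.15 kg, upright on the bench left of the tray: aluminium pan 70 mm long (x), 74 mm wide (y), floor 2 mm thick, side walls 22 mm high on its rear 44 mm, back wall 30 mm, front (+x) open. Upright wooden handle, 22 mm (x) by 18 mm (y: grip across this), from 31 to 105 mm height, its axis 24 mm behind the pan's centre. Origin: centre of the pan's underside; z up.
- scoop_grip (a point): point on the handle's axis, 85 mm above the scoop's underside
- scoop_pan (a point): centre of the pan, 12 mm above the scoop's underside
- scoop_lip (a point): middle of the pan's open front edge, 35 mm in front of the scoop's origin, 1 mm above the underside
- polisher: fixed bench polisher: grey base 220 mm (x) by 330 mm (y), top 70 mm above the bench, with the bowl on its left (+y) half and the dead-man lever on its right half. Origin: centre of its underside; front faces -x.
- bowl_center (a point): centre of the polisher bowl's inner floor, 76 mm above the bench; floor about 90 mm across
- bowl_rim (a point): centre of the bowl's round mouth, 130 mm above the bench, 140 mm across inside; the bowl is open
- lever (a joint): angle of the spring-loaded dead-man lever (rad): 0 at rest (level), grows as the pad is pressed down, stop at 0.30; halfway is 0.15 (the pad is then 18 mm lower). It springs back when let go; about 7 N down on the pad holds it halfway, 11 N bottoms it.
- lever_pad (a point): centre of the top of the lever's black rubber pad (46 mm x 38 mm), 122 mm above the bench at rest; press down here. It swings about the hinge 120 mm behind it (+x of the polisher). A small steel pin on a post at the pad's right marks halfway: the pad is then level with it.
- lever_hinge (a point): the lever's hinge axis, 115 mm above the bench, along the polisher's y
- foot0_center (a point): centre of a solid brass ball foot for handbags, 20 mm across, 30 g, polished and slippery, loose in the tray and free to roll
- foot1_center (a point): centre of a solid brass ball foot for handbags, 20 mm across, 30 g, polished and slippery, loose in the tray and free to roll
- foot2_center (a point): centre of a solid brass ball foot for handbags, 20 mm across, 30 g, polished and slippery, loose in the tray and free to roll
- tape: roll of tape lying flat, 96 mm across, 25 mm high; a bystander, leave it where it is. Origin: its underside
- spool: white thread spool standing, 44 mm across, 55 mm high; a bystander, leave it where it is. Origin: its underside
- glue: glue jar, 70 mm across, 85 mm high; a bystander, leave it where it is. Origin: its underside
- hammer: hammer lying on the bench between the robot and the tray; a bystander, leave it where it is. Origin: its underside
- driver: screwdriver with a red handle lying on the bench near the robot; a bystander, leave it where it is. Origin: its underside
- block: wooden block 90 x 45 x 30 mm; a bystander, leave it where it is. Origin: its underside
There are look-alikes about, which are no part of the job. What is shaped like the scoop but green or pink is not meant.

How it is judged (in metres and radians):
On the way, in this order (a step that is already met when the one before it is completed fails the run):
1. a ball foot rides in the scoop's pan, lifted clear of the tray (((distance between foot0_center and scoop_pan below 0.05 m and height (world z) of foot0_center above 0.06 m) or (distance between foot1_center and scoop_pan below 0.05 m and height (world z) of foot1_center above 0.06 m) or (distance between foot2_center and scoop_pan below 0.05 m and height (world z) of foot2_center above 0.06 m))), for 0.2 s.
2. all three ball feet lie in the polisher's bowl (horizontal distance between each of foot0_center, foot1_center, foot2_center and bowl_center below 0.07 m and height (world z) of foot0_center between 0.075 and 0.13 m and height (world z) of foot1_center between 0.075 and 0.13 m and height (world z) of foot2_center between 0.075 and 0.13 m), for 0.2 s.
3. the scoop stands upright, let go (angle between scoop's own z axis and vertical below 0.15 rad and height (world z) of scoop below 0.03 m and linear speed of scoop below 0.03 m/s and contact force between the fingers and scoop below 0.1 N), for 0.2 s.
At the end, for the whole second after the job is handed in: fingers hold the lever at 0.09 to 0.21 rad (11 to 25 mm down at the pad) with over 2 N, nothing else on it; all three ball feet in the bowl; scoop still, upright within 0.15 rad, let go, clear of the polisher (all of step 2 and all of step 3 and value of joint lever between 0.09 and 0.21 rad and contact force between the fingers and polisher above 2 N and contact force between scoop and polisher below 0.1 N); the arm keeps its last pose, push and grip.
It fails at once if the fingers handle a ball foot (contact force between the fingers and foot0 above 0.5 N or contact force between the fingers and foot1 above 0.5 N or contact force between the fingers and foot2 above 0.5 N).
It fails at once if the lever is pressed before all three ball feet are in the bowl (value of joint lever above 0.06 rad and not ((horizontal distance between foot0_center and bowl_center below 0.07 m and height (world z) of foot0_center between 0.075 and 0.13 m) and (horizontal distance between foot1_center and bowl_center below 0.07 m and height (world z) of foot1_center between 0.075 and 0.13 m) and (horizontal distance between foot2_center and bowl_center below 0.07 m and height (world z) of foot2_center between 0.075 and 0.13 m))).
It fails at once if a ball foot is spilled onto the bench or floor (height (world z) of any of foot0_center, foot1_center, foot2_center below 0.014 m).
It fails at once if a bystander is shifted by more than 30 mm (distance of any of tape, spool, glue, hammer, driver, block from where it was at the start of the episode above 0.03 m).
It also fails if it takes over 67 s, if anything falls off the work surface, if the arm or the gripper's body presses on something with over 40 N, if the wrist force passes 120 N, or if a joint passes its speed limit or range.

ROBOT

A 7-joint arm with a two-finger parallel gripper is mounted at the origin on the work surface. World frame = base frame: x ahead of the robot, y to its left, z up, the work surface at z = 0. Lengths are in mm, angles in rad, forces in N, time in s.
With the tool pointing down it reaches from about 425 to 1025 mm from the base axis. Payload 3.6 kg.
Tool frame: the origin (TCP) lies at the very end of the fingers, on their centre line; the grasp point (between the pads) lies 19 mm behind it; y points along the fingers, z is the direction in which the jaws open and shut, and the axes are right-handed (so a half turn about y gives the same grasp; the last joint's range is limited). The gripper opens to 85 mm and grips with 20 to 120 N. Pads are 22 mm wide; open, the fingers measure 114 mm over their backs; the gripper's body (76 mm by 85 mm) begins 54 mm behind the grasp point. The pads swing forward as they close: fully open they stand 13 mm farther back than shut.
Start: joints at [1.165, 0.591, 0.048, 1.609, -0.033, 0.943, -0.034], TCP at [222.411, -690.045, 231.302] pointing down, gripper open.
Joint ranges: [-2.69, 2.69], [-0.47, 2.24], [-1.27, 1.36], [0.19, 2.51], [-1.53, 4.68], [0.08, 2.07], [-3.09, 3.09]. Speed limits (rad/s): [2.57, 2.57, 3.14, 3.14, 3.14, 3.14, 3.14].

INTERFACE

Orientations are given as a unit quaternion [x, y, z, w].
In Python, from workcell import status, vision, job gives the robot as it stands.
- The arm moves only by the tool arm_command, never from a script. Its argument "plan" is one flat list of numbers, 4 for each row, row after row: the shift along the tool's x, y, z in m, then the turn about the tool's y in degrees. A call has 1 to 10 rows; each row is the pose to reach, as a shift and turn from the pose commanded when the call began, along the tool's axes at that moment; what a row does not reach only later rows make up. A row lasts 1/12 s, in which the tool goes at most 41.7 mm and 7.16 degrees, less where a joint would pass 70% of its speed; a pose out of reach is approached as far as the arm can. A call with a gripper value outside its range is refused whole. "jaw" is the finger opening in m, from 0 to 0.0854, set as the call begins (left out, the last holds). The fingers move at their own pace and stop on an object; "grip_force" is the grip in N (left out, the last holds). Time passes only in rows, so rows that repeat a pose let the fingers close. It gives the time, the measured TCP pose, the force and the opening at its end, in the units of the state.
- status.observe(): the state, without advancing time (a new reading comes with each control period).
- vision.read_camera(name): name is "side" or "top"; returns the picture (400x640x3 uint8, blue, green, red); there is no depth.
- vision.camera_info(name): a dict with "mtx" (3x3 intrinsics, pixels), "dist" ([k1, k2, p1, p2, k3] as OpenCV has them; the pictures are not rectified), "view" (4x4, takes a point from world to camera coordinates). Camera axes: x right, y down, z forward; pixel columns grow to the right and rows downward; lengths in mm; the calibration is good to about 2 mm. A picture is of the moment at which its call begins. camera_info takes no time and is no camera call.
- job.close_job(): hands the job in, once; it reports no verdict.
The state is a dict: "time": time; "joint_positions": joint angles; "qvel": joint speeds; "effort": joint torques, N m; "position": TCP position; "ee_rot": TCP orientation; "contact_force": force on the tool from outside, world axes, zero at the start; "wrist_torque": the same for the moment, N m; "width": finger opening in mm.
Only numpy, scipy, OpenCV 4.12 (cv2) and the standard library are available. Lean on these libraries where they do the work, as an engineer would, in place of code of your own. Each camera call takes 0.05 s, during which the arm holds its last target.

## Working session

There is one attempt and no reset: what is moved stays moved. The work goes in short steps, Python scripts to look and compute and a tool call to move; the robot and the scene stay as the last step left them, time stands still between calls to the robot, and variables do not carry over. Pictures are saved under pics/ and viewed, and the job is handed in when it is done.

Besides the shell and the picture viewer there is one more tool, called after "Call:" as name(argument=value, ...), one argument or row to a line, values as JSON. arm_command: Moves the arm, as the interface text tells. Its arguments: {"type":"object","properties":{"plan":{"type":"array"},"jaw":{"type":"number"},"grip_force":{"type":"number"}},"required":["plan"]}

```bash
ls; mkdir -p pics
python3 - <<'E'
from workcell import status, vision, job
import cv2,json
print(status.observe())
for n in("side","top"):
    cv2.imwrite(f"pics/{n}0.png",vision.read_camera(n)); c=vision.camera_info(n)
    print(n,c)
E
```

```text
pics
{'time': 0.0, 'joint_positions': array([ 1.16548678,  0.59212922,  0.04830825,  1.60984829, -0.03329921,
        0.94267349, -0.03368192]), 'qvel': array([ 0.00033322, -0.00011108,  0.00094144,  0.00020979,  0.00222015,
       -0.00111481,  0.00186768]), 'effort': array([-1.39941262e-04, -5.48686981e+01,  1.54643856e+00, -1.98122281e+01,
        9.31986346e-03,  8.73273471e-03,  6.61468363e-06]), 'position': array([ 222.16159003, -689.24766602,  230.1241444 ]), 'ee_rot': array([-0.1099972 ,  0.69930348, -0.6977468 ,  0.10965706]), 'contact_force': array([ 0.23145202, -0.11009219, -0.10936329]), 'wrist_torque': array([-0.03394822, -0.00150873,  0.01651669]), 'width': 85.39019221248329}
side {'mtx': array([[399.69969835,   0.        , 306.58934102],
       [  0.        , 399.69969835, 196.17736362],
       [  0.        ,   0.        ,   1.        ]]), 'dist': array([0.03491899, 0.        , 0.        , 0.        , 0.        ]), 'view': array([[-9.01497664e-01, -4.32583194e-01, -1.31811183e-02,
         5.23803615e+02],
       [-3.20899336e-01,  6.88565348e-01, -6.50308679e-01,
         1.19705465e+02],
       [ 2.90388666e-01, -5.82021943e-01, -7.59555713e-01,
         1.49725468e+03],
       [ 0.00000000e+00,  0.00000000e+00,  0.00000000e+00,
         1.00000000e+00]])}
top {'mtx': array([[481.73939873,   0.        , 312.33119897],
       [  0.        , 481.73939873, 195.84066157],
       [  0.        ,   0.        ,   1.        ]]), 'dist': array([-0.06686544,  0.        ,  0.        ,  0.        ,  0.        ]), 'view': array([[ 1.68370309e-02, -9.99810695e-01, -9.75129347e-03,
         1.39968812e+02],
       [-9.95028834e-01, -1.57975134e-02, -9.83262800e-02,
         5.36622056e+02],
       [ 9.81536202e-02,  1.13583408e-02, -9.95106454e-01,
         1.54465413e+03],
       [ 0.00000000e+00,  0.00000000e+00,  0.00000000e+00,
         1.00000000e+00]])}
```

View pics/side0.png

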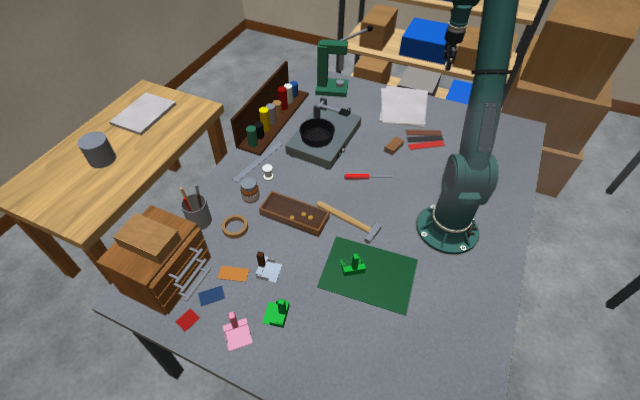

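View pics/top0.png

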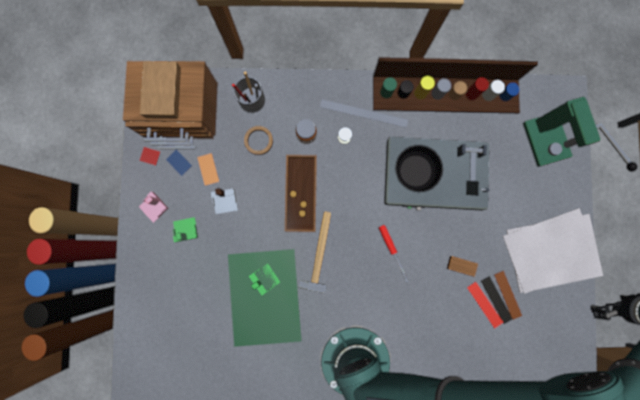

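The side view shows the scoop near (267,268), the tray near (294,213) and the polisher near (325,135). The top view shows the scoop near (224,200), the tray near (301,193) with three balls near (293,194), (305,205) and (303,213), and the polisher near (438,172). I'll zoom in on these.

```bash
cat > h.py <<'E'
import numpy as np, cv2
from workcell import status, vision, job
I={n:vision.camera_info(n) for n in("side","top")}
def proj(n,P):
    c=I[n];V=c["view"];P=np.atleast_2d(np.array(P,float))
    return cv2.projectPoints(P.reshape(-1,1,3),cv2.Rodrigues(V[:3,:3])[0],V[:3,3].copy(),c["mtx"],c["dist"])[0].reshape(-1,2)
def ray(n,uv):
    c=I[n];V=c["view"];p=cv2.undistortPoints(np.array(uv,float).reshape(-1,1,2),c["mtx"],c["dist"]).reshape(-1,2)
    d=np.c_[p,np.ones(len(p))]@V[:3,:3]; o=-V[:3,:3].T@V[:3,3]
    return o,d
def plane(n,uv,z):
    o,d=ray(n,uv); return o+d*((z-o[2])/d[:,2])[:,None]
def tri(us,ut):
    A=[];b=[]
    for n,u in(("side",us),("top",ut)):
        o,d=ray(n,[u]);d=d[0]/np.linalg.norm(d[0]);M=np.eye(3)-np.outer(d,d);A.append(M);b.append(M@o)
    return np.linalg.lstsq(np.vstack(A),np.hstack(b),rcond=None)[0]
def crop(img,x,y,w,h,f,out,grid=10):
    c=cv2.resize(img[y:y+h,x:x+w],None,fx=f,fy=f,interpolation=cv2.INTER_CUBIC)
    for i in range((x//grid+1)*grid,x+w,grid):
        cv2.line(c,((i-x)*f,0),((i-x)*f,6),(255,255,255),1); cv2.putText(c,str(i),((i-x)*f-10,16),0,.35,(0,255,255),1)
    for j in range((y//grid+1)*grid,y+h,grid):
        cv2.line(c,(0,(j-y)*f),(6,(j-y)*f),(255,255,255),1); cv2.putText(c,str(j),(8,(j-y)*f+4),0,.35,(0,255,255),1)
    cv2.imwrite(out,c)
E
python3 - <<'E'
from h import *
t=cv2.imread("pics/top0.png");s=cv2.imread("pics/side0.png")
crop(t,195,145,130,95,6,"pics/t0a.png");crop(t,375,125,125,95,6,"pics/t0b.png")
crop(s,240,185,100,100,6,"pics/s0a.png");crop(s,275,80,100,90,6,"pics/s0b.png")
E
```

```text
(no output)
```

View pics/t0a.png

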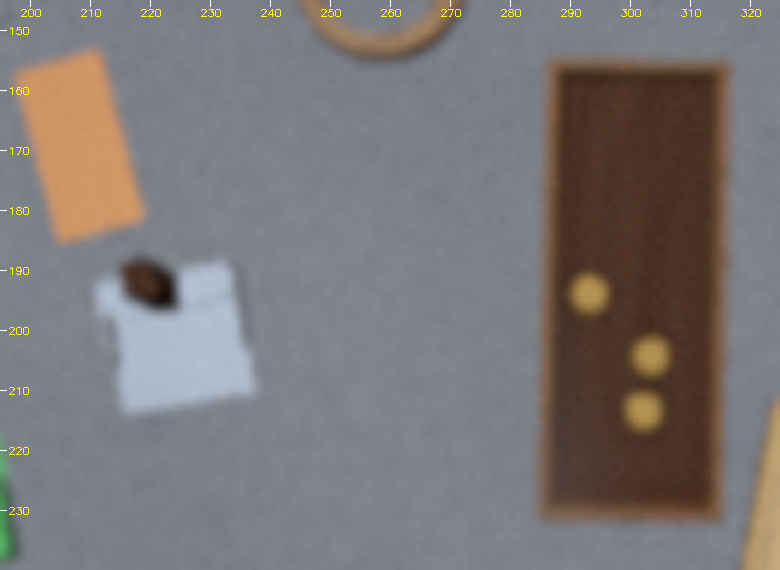

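View pics/t0b.png

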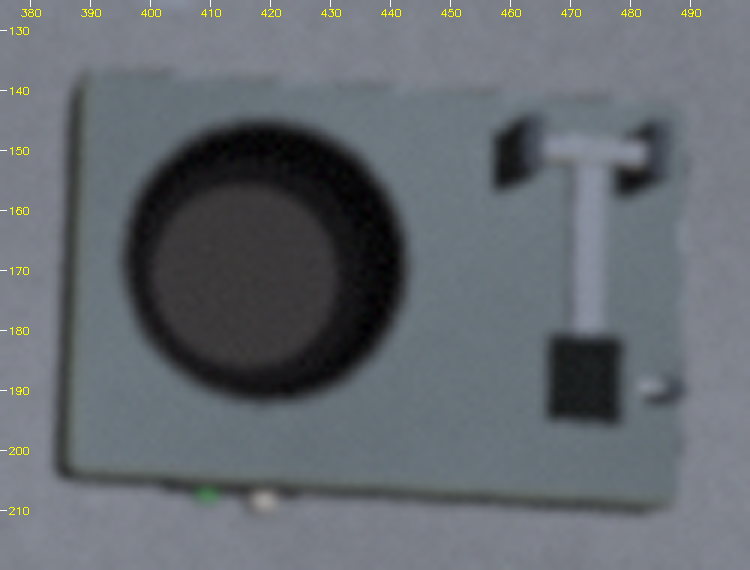

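View pics/s0a.png

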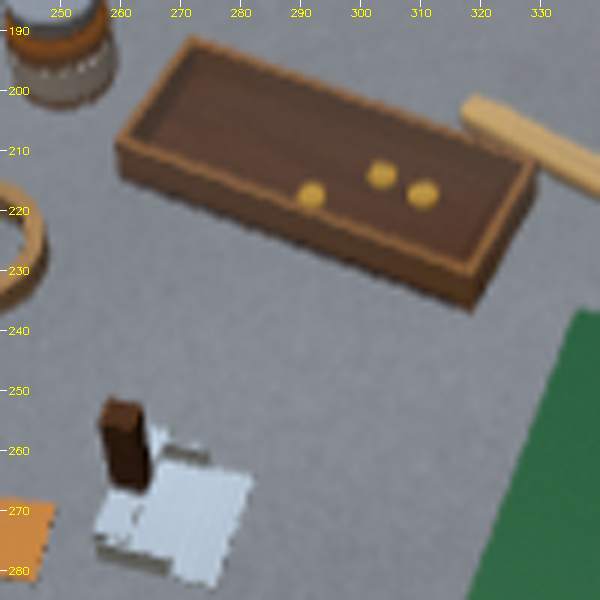

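View pics/s0b.png

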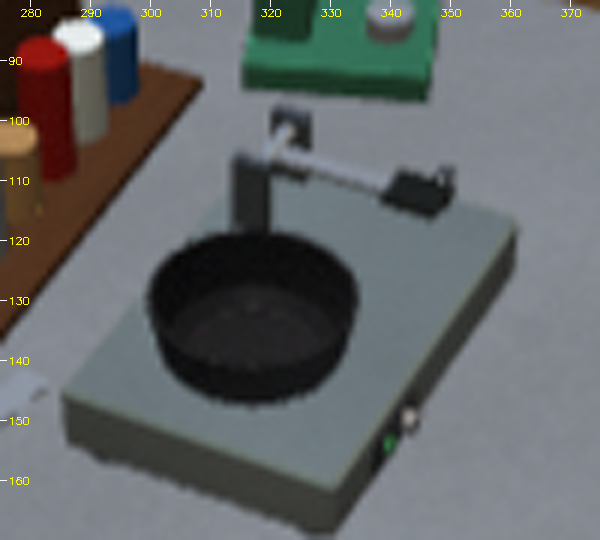

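```bash
cat > m.py <<'E'
from h import *
from scipy.optimize import least_squares
def fit(pts,x0):
    def T(p,m): 
        c,s=np.cos(p[2]),np.sin(p[2]); m=np.array(m,float)
        return np.array([p[0]+c*m[0]-s*m[1],p[1]+s*m[0]+c*m[1],m[2]])
    f=lambda p:np.hstack([proj(n,T(p,m))[0]-np.array(u) for n,m,u in pts])
    r=least_squares(f,x0,x_scale=[100,100,.1],loss="soft_l1"); return r.x,r.fun.reshape(-1,2).round(1)
E
python3 - <<'E'
from m import *
tray=[("top",(-125,-50,40),(287,155.3)),("top",(-125,50,40),(316.2,155.8)),("top",(125,-50,40),(285,231.3)),("top",(125,50,40),(315,231.3)),
("side",(-125,-50,40),(259.7,209.2)),("side",(-125,50,40),(272.5,191.2)),("side",(125,50,40),(329.5,211.7)),("side",(125,-50,40),(318.3,230.3))]
p,r=fit(tray,[500,200,np.pi]);print("tray",p,r.tolist())
sc=[("top",(35,-37,2),(215.8,213.8)),("top",(35,37,2),(237.5,210.5)),("side",(35,37,2),(282,265)),("side",(35,-37,2),(275.3,282.5)),("side",(-24,0,105),(260,253)),("top",(-24,0,105),(217.5,190))]
p,r=fit(sc,[500,400,np.pi]);print("scoop",p,r.tolist())
print("balls")
for u in[(293.2,193.8),(303.5,204.2),(302.3,213.3)]: print(plane("top",[u],20))
for u in[(291.8,217.5),(303.5,214.2),(310.5,217)]: print(plane("side",[u],20))
print("bowl",plane("top",[(419.2,168.3)],130),plane("side",[(317.2,128.5)],130),plane("top",[(415.5,170.5)],76))
print("pad",plane("top",[(472.5,188.3)],122),plane("side",[(344.5,112)],122),tri((344.5,112),(472.5,188.3)))
cs=[("top",(110,165,70),(389,137)),("top",(-110,165,70),(386.5,204)),("top",(-110,-165,70),(487,209.5)),("side",(-110,165,70),(330.5,161)),("side",(110,165,70),(286,146)),("side",(-110,-165,70),(361,118)),]
p,r=fit(cs,[600,-100,0]);print("pol",p,r.tolist())
for nm,u in dict(hammerend=(328,213),hammer_h=(317,287),tape=(258,139),glue=(306,131),spool=(345,134),driver=(388,240)).items(): print(nm,plane("top",[u],20))
E
```

```text
tray [540.92553877 187.86221736   3.14018974] [[-1.3, -0.4], [0.2, -0.4], [-1.1, 0.3], [-0.0, 0.9], [-0.4, -1.6], [-0.5, -1.4], [0.6, -0.9], [0.8, 0.1]]
scoop [513.00995727 440.43203236   3.3076432 ] [[-0.8, -0.2], [-0.6, -0.2], [0.3, -1.3], [0.1, -0.5], [-0.2, -0.5], [-0.2, 1.1]]
balls
[[540.69400304 211.67941984  20.        ]]
[[507.01818238 177.24606062  20.        ]]
[[477.13537716 180.61297515  20.        ]]
[[540.16171416 214.08310777  20.        ]]
[[506.92223368 181.07091248  20.        ]]
[[477.00666422 181.93337411  20.        ]]
bowl [[ 614.26203379 -179.04099718  130.        ]] [[ 614.78939413 -177.30707625  130.        ]] [[ 615.64165588 -178.62635711   76.        ]]
pad [[ 556.09749899 -345.6817198   122.        ]] [[ 556.12275175 -337.53152924  122.        ]] [ 558.34122514 -347.83877255  113.97688977]
pol [ 6.10617028e+02 -2.50838243e+02 -3.65058203e-02] [[-1.6, -0.8], [-1.7, 0.3], [1.1, 0.2], [0.9, -0.2], [-1.2, -1.6], [1.5, -2.5]]
hammerend [[479.4763545   96.69736144  20.        ]]
hammer_h [[239.84458515 128.78057842  20.        ]]
tape [[722.04126611 332.69949444  20.        ]]
glue [[751.33205119 173.51661105  20.        ]]
spool [[743.10731559  43.76047772  20.        ]]
driver [[394.65544478 -99.55265444  20.        ]]
```

Run:
```python
from h import *
from scipy.spatial.transform import Rotation as R
s=status.observe();M=R.from_quat(s["ee_rot"]).as_matrix();print(s["position"],M.round(4))
print(s["time"], "jaw angle",np.degrees(np.arctan2(M[1,2],M[0,2])))
```

```text
[ 222.18796946 -689.30693685  230.23678154] [[-9.518e-01 -8.000e-04  3.069e-01]
 [-3.069e-01  2.000e-03 -9.518e-01]
 [ 1.000e-04 -1.000e+00 -2.100e-03]]
0.1 jaw angle -72.12955785336628
```

```bash
cat > g.py <<'E'
import json,sys,os
from h import *
from scipy.spatial.transform import Rotation as R
F="cmd.json"
def load(): return np.array(json.load(open(F)),float)
def save(c): json.dump(list(map(float,c)),open(F,"w"))
def rows(c,P):
    """P: Nx4 world mm + jaw yaw deg -> tool-axis rows (m,deg); returns new cmd from rounded numbers"""
    a=np.radians(c[3]); tz=np.array([np.cos(a),np.sin(a)]); tx=np.array([np.cos(a-np.pi/2),np.sin(a-np.pi/2)])
    # tool y = down, z=jaw dir; x = y cross z
    tx=np.cross([0,0,-1],[tz[0],tz[1],0])[:2]
    o=[]
    for p in P:
        d=p[:2]-c[:2]; o.append([round(d@tx/1000,4),round(-(p[2]-c[2])/1000,4),round(d@tz/1000,4),round(-(p[3]-c[3]),2)+0.])
    l=o[-1]; n=np.array([*(c[:2]+1000*(l[0]*tx+l[2]*tz)),c[2]-1000*l[1],c[3]-l[3]])
    return o,n
def emit(P,n=10):
    P=np.atleast_2d(np.array(P,float)); c=load()
    for i in range(0,len(P),n):
        o,c=rows(c,P[i:i+n]); print(json.dumps([x for r in o for x in r]).replace(" ",""))
    save(c)
def ease(N): 
    t=np.arange(1,N+1)/N; return 10*t**3-15*t**4+6*t**5
def trap(N,k):
    v=np.minimum(np.minimum((np.arange(N)+1)/(k+1),1),(N-np.arange(N))/(k+1)); return np.cumsum(v)/v.sum()
def line(tgt,N,k=3,c=None):
    c=load() if c is None else np.array(c,float); return c+trap(N,k)[:,None]*(np.array(tgt,float)-c)
def meas():
    s=status.observe();M=R.from_quat(s["ee_rot"]).as_matrix()
    print("t",round(s["time"],2),"pos",s["position"].round(1),"yaw",np.degrees(np.arctan2(M[1,2],M[0,2])).round(2),"tooly",M[:,1].round(4),"F",s["contact_force"].round(1),"w",round(s["width"],1),"cmd",load().round(1))
E
python3 - <<'E'
from g import *
c=np.array([222.411,-690.045,231.302,-72.13]);save(c)
N=42
f=trap(N,4)
r0,r1=725,696.7;a0,a1=-72.13,39.6
h=np.array([513+24*np.cos(.166),440.4+24*np.sin(.166)]);print(h,np.hypot(*h),np.degrees(np.arctan2(h[1],h[0])))
r1=np.hypot(*h);a1=np.degrees(np.arctan2(h[1],h[0]))
P=[]
for t in f:
    r=r0+(r1-r0)*t-25*np.sin(np.pi*t);a=np.radians(a0+(a1-a0)*t)
    z=231.3+ (30*np.sin(np.pi*min(t,1)))+(150-231.3)*t
    P.append([r*np.cos(a),r*np.sin(a),z,-72.13+(99.5+72.13)*t])
P=np.array(P);print(np.abs(np.diff(P,axis=0)).max(0),np.linalg.norm(np.diff(P[:,:3],axis=0),axis=1).max())
emit(P)
E
```

```text
[536.67008664 444.36572801] 696.7608500189697 39.624940053214566
[32.15946211 35.12283767  4.56620059  4.51657895] 36.95547576449481
[-0.0075,-0.0001,-0.0006,-0.9,-0.0223,-0.0002,-0.002,-2.71,-0.0445,-0.0004,-0.0047,-5.42,-0.0738,-0.0007,-0.0094,-9.03,-0.11,-0.0009,-0.0168,-13.55,-0.1456,-0.0012,-0.0261,-18.07,-0.1806,-0.0014,-0.0371,-22.58,-0.2149,-0.0014,-0.0497,-27.1,-0.2484,-0.0014,-0.064,-31.62,-0.281,-0.0013,-0.0798,-36.13]
[-0.0358,0.0002,0.0047,-4.52,-0.0717,0.0006,0.0076,-9.04,-0.1076,0.0012,0.0088,-13.55,-0.1433,0.0019,0.0083,-18.07,-0.1789,0.0027,0.0061,-22.59,-0.2143,0.0038,0.0023,-27.1,-0.2494,0.005,-0.0032,-31.62,-0.2841,0.0065,-0.0104,-36.14,-0.3183,0.0081,-0.0191,-40.65,-0.3521,0.0099,-0.0294,-45.17]
[-0.0318,0.0021,0.0152,-4.51,-0.0642,0.0043,0.0289,-9.03,-0.0972,0.0067,0.041,-13.55,-0.1307,0.0094,0.0516,-18.06,-0.1646,0.0122,0.0606,-22.58,-0.1989,0.0153,0.0681,-27.1,-0.2336,0.0185,0.0739,-31.61,-0.2685,0.0219,0.078,-36.13,-0.3035,0.0255,0.0806,-40.65,-0.3387,0.0292,0.0814,-45.16]
[-0.0254,0.0039,0.0244,-4.52,-0.052,0.008,0.0476,-9.04,-0.0797,0.0121,0.0694,-13.55,-0.1085,0.0164,0.09,-18.07,-0.1383,0.0208,0.1091,-22.59,-0.1691,0.0252,0.1268,-27.1,-0.2008,0.0297,0.1429,-31.62,-0.2333,0.0343,0.1575,-36.14,-0.2599,0.038,0.1679,-39.75,-0.2801,0.0407,0.1751,-42.46]
[-0.0071,0.0019,0.0124,-1.81,-0.0107,0.0028,0.0186,-2.71]
```

Call:
arm_command(
  plan=[-0.0075, -0.0001, -0.0006, -0.9, -0.0223, -0.0002, -0.002, -2.71, -0.0445, -0.0004, -0.0047, -5.42, -0.0738, -0.0007, -0.0094, -9.03, -0.11, -0.0009, -0.0168, -13.55, -0.1456, -0.0012, -0.0261, -18.07, -0.1806, -0.0014, -0.0371, -22.58, -0.2149, -0.0014, -0.0497, -27.1, -0.2484, -0.0014, -0.064, -31.62, -0.281, -0.0013, -0.0798, -36.13],
  jaw=0.085,
)

```text
time: 0.93
position: [469.8, -524.0, 232.9]
ee_rot: [0.323, -0.628, 0.629, -0.325]
contact_force: [1.1, -1.2, -0.1]
width: 84.6
```

Call:
arm_command(
  plan=[-0.0358, 0.0002, 0.0047, -4.52, -0.0717, 0.0006, 0.0076, -9.04, -0.1076, 0.0012, 0.0088, -13.55, -0.1433, 0.0019, 0.0083, -18.07, -0.1789, 0.0027, 0.0061, -22.59, -0.2143, 0.0038, 0.0023, -27.1, -0.2494, 0.005, -0.0032, -31.62, -0.2841, 0.0065, -0.0104, -36.14, -0.3183, 0.0081, -0.0191, -40.65, -0.3521, 0.0099, -0.0294, -45.17],
)

```text
time: 1.77
position: [650.5, -220.6, 223.1]
ee_rot: [-0.54, 0.456, -0.456, 0.541]
contact_force: [0.4, -0.7, -0.6]
width: 85.1
```

Call:
arm_command(
  plan=[-0.0318, 0.0021, 0.0152, -4.51, -0.0642, 0.0043, 0.0289, -9.03, -0.0972, 0.0067, 0.041, -13.55, -0.1307, 0.0094, 0.0516, -18.06, -0.1646, 0.0122, 0.0606, -22.58, -0.1989, 0.0153, 0.0681, -27.1, -0.2336, 0.0185, 0.0739, -31.61, -0.2685, 0.0219, 0.078, -36.13, -0.3035, 0.0255, 0.0806, -40.65, -0.3387, 0.0292, 0.0814, -45.16],
)

```text
time: 2.6
position: [674.4, 126.7, 194.0]
ee_rot: [-0.673, 0.213, -0.214, 0.675]
contact_force: [0.4, 0.5, -0.1]
width: 84.6
```

Call:
arm_command(
  plan=[-0.0254, 0.0039, 0.0244, -4.52, -0.052, 0.008, 0.0476, -9.04, -0.0797, 0.0121, 0.0694, -13.55, -0.1085, 0.0164, 0.09, -18.07, -0.1383, 0.0208, 0.1091, -22.59, -0.1691, 0.0252, 0.1268, -27.1, -0.2008, 0.0297, 0.1429, -31.62, -0.2333, 0.0343, 0.1575, -36.14, -0.2599, 0.038, 0.1679, -39.75, -0.2801, 0.0407, 0.1751, -42.46],
)

```text
time: 3.43
position: [544.6, 433.5, 153.4]
ee_rot: [-0.704, -0.045, 0.046, 0.707]
contact_force: [-1.3, 0.6, -0.3]
width: 85.4
```

Call:
arm_command(
  plan=[-0.0071, 0.0019, 0.0124, -1.81, -0.0107, 0.0028, 0.0186, -2.71, -0.0107, 0.0028, 0.0186, -2.71, -0.0107, 0.0028, 0.0186, -2.71],
)

```text
time: 3.77
position: [537.2, 443.8, 150.0]
ee_rot: [0.705, 0.059, -0.058, -0.704]
contact_force: [-0.5, -0.9, 0.5]
width: 85.1
```

Run:
```python
from g import *
meas()
t=vision.read_camera("top");s=vision.read_camera("side")
crop(t,170,145,130,95,6,"pics/t1.png");crop(s,215,175,120,110,5,"pics/s1.png")
```

```text
t 3.77 pos [537.2 443.8 150. ] yaw 99.47 tooly [ 6.e-04 -1.e-03 -1.e+00] F [-0.5 -0.9  0.5] w 85.1 cmd [536.7 444.4 150.   99.5]
```

View pics/t1.png

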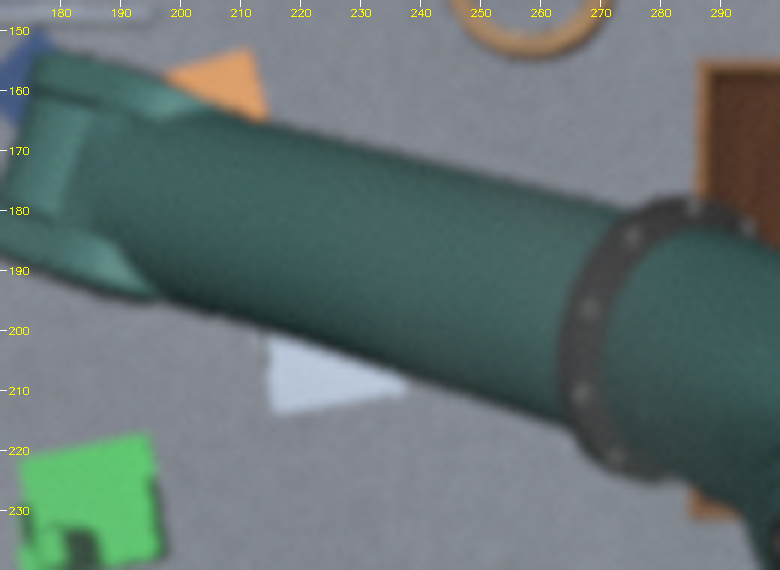

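View pics/s1.png

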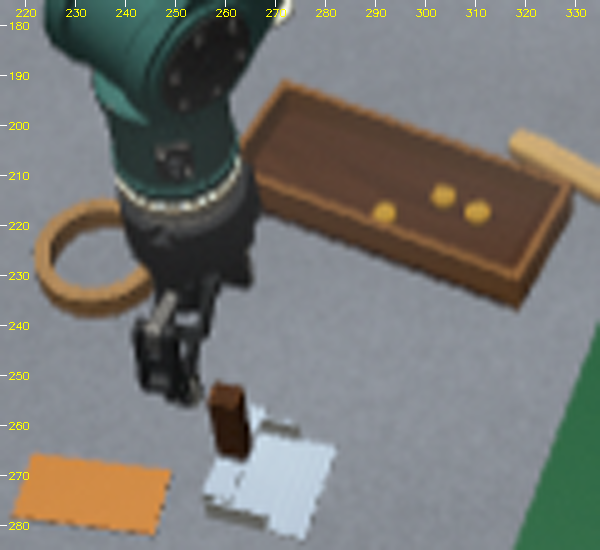

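Run:
```python
from g import *
print(proj("side",[[537.2,443.8,150],[536.7,444.4,105],[536.7,444.4,31]]).round(1))
emit(line([536.7,444.4,66,99.5],10,2))
```

```text
[[258.4 244.7]
 [259.8 252.5]
 [262.  264.3]]
[0.0,0.0035,-0.0,0.0,0.0,0.0105,-0.0,0.0,0.0,0.021,-0.0,0.0,0.0,0.0315,-0.0,0.0,0.0,0.042,-0.0,0.0,0.0,0.0525,-0.0,0.0,0.0,0.063,-0.0,0.0,0.0,0.0735,-0.0,0.0,0.0,0.0805,-0.0,0.0,0.0,0.084,-0.0,0.0]
```

Call:
arm_command(
  plan=[0, 0.0035, 0, 0, 0, 0.0105, 0, 0, 0, 0.021, 0, 0, 0, 0.0315, 0, 0, 0, 0.042, 0, 0, 0, 0.0525, 0, 0, 0, 0.063, 0, 0, 0, 0.0735, 0, 0, 0, 0.0805, 0, 0, 0, 0.084, 0, 0],
)

```text
time: 4.7
position: [536.1, 443.8, 64.2]
ee_rot: [0.705, 0.058, -0.059, -0.704]
contact_force: [-1.6, -0.3, -0.5]
width: 85.0
```

Call:
arm_command(
  plan=[0, 0, 0, 0, 0, 0, 0, 0, 0, 0, 0, 0, 0, 0, 0, 0, 0, 0, 0, 0, 0, 0, 0, 0, 0, 0, 0, 0, 0, 0, 0, 0],
  jaw=0,
  grip_force=90,
)

```text
time: 5.37
position: [537.1, 444.5, 66.5]
ee_rot: [-0.705, -0.059, 0.058, 0.705]
contact_force: [0.3, -0.9, 2.9]
width: 17.2
```

Run:
```python
from g import *
meas()
s=vision.read_camera("side");crop(s,215,205,100,90,6,"pics/s2.png")
```

```text
t 5.37 pos [537.1 444.5  66.5] yaw 99.48 tooly [ 7.e-04  5.e-04 -1.e+00] F [ 0.3 -0.9  2.9] w 17.2 cmd [536.7 444.4  66.   99.5]
```

View pics/s2.png

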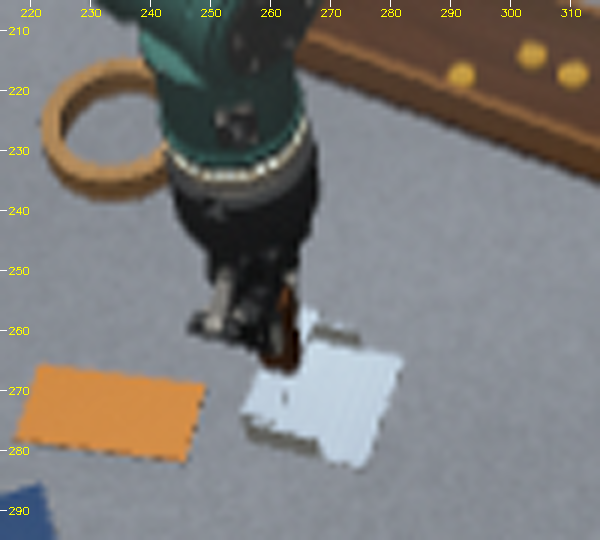

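Run:
```python
from g import *
c=load()
A=line([536.7,444.4,140,99.5],6,1)
B=line([638,187.9,140,89.9],16,3,A[-1])
emit(np.vstack([A,B,B[-1:],B[-1:]]))
```

```text
[0.0,-0.0074,-0.0,0.0,0.0,-0.0222,-0.0,0.0,0.0,-0.037,-0.0,0.0,0.0,-0.0518,-0.0,0.0,0.0,-0.0666,-0.0,0.0,0.0,-0.074,-0.0,0.0,0.0012,-0.074,-0.0052,0.18,0.0034,-0.074,-0.0156,0.55,0.0067,-0.074,-0.0311,1.11,0.0111,-0.074,-0.0519,1.85]
[0.0051,0.0,-0.0206,0.73,0.0102,0.0,-0.0412,1.47,0.0153,0.0,-0.0617,2.21,0.0204,0.0,-0.0823,2.95,0.0255,0.0,-0.1029,3.69,0.0306,0.0,-0.1235,4.43,0.0357,0.0,-0.1441,5.17,0.0408,0.0,-0.1647,5.9,0.0459,0.0,-0.1853,6.64,0.0497,0.0,-0.2007,7.2]
[0.0038,0.0,-0.0099,0.37,0.0057,0.0,-0.0149,0.55,0.0057,0.0,-0.0149,0.55,0.0057,0.0,-0.0149,0.55]
```

Call:
arm_command(
  plan=[0.0, -0.0074, 0, 0.0, 0.0, -0.0222, 0, 0.0, 0.0, -0.037, 0, 0.0, 0.0, -0.0518, 0, 0.0, 0.0, -0.0666, 0, 0.0, 0.0, -0.074, 0, 0.0, 0.0012, -0.074, -0.0052, 0.18, 0.0034, -0.074, -0.0156, 0.55, 0.0067, -0.074, -0.0311, 1.11, 0.0111, -0.074, -0.0519, 1.85],
)

```text
time: 6.25
position: [555.7, 393.9, 139.0]
ee_rot: [0.706, 0.047, -0.048, -0.705]
contact_force: [0.4, -0.4, -1.2]
width: 17.2
```

Call:
arm_command(
  plan=[0.0051, 0.0, -0.0206, 0.73, 0.0102, 0.0, -0.0412, 1.47, 0.0153, 0.0, -0.0617, 2.21, 0.0204, 0.0, -0.0823, 2.95, 0.0255, 0.0, -0.1029, 3.69, 0.0306, 0.0, -0.1235, 4.43, 0.0357, 0.0, -0.1441, 5.17, 0.0408, 0.0, -0.1647, 5.9, 0.0459, 0.0, -0.1853, 6.64, 0.0497, 0.0, -0.2007, 7.2],
)

```text
time: 7.08
position: [632.7, 197.0, 138.3]
ee_rot: [0.708, 0.0, -0.002, -0.706]
contact_force: [1.4, -0.2, -1.9]
width: 16.7
```

Call:
arm_command(
  plan=[0.0038, 0.0, -0.0099, 0.37, 0.0057, 0.0, -0.0149, 0.55, 0.0057, 0.0, -0.0149, 0.55, 0.0057, 0.0, -0.0149, 0.55],
)

```text
time: 7.42
position: [637.6, 188.7, 140.0]
ee_rot: [-0.707, 0.001, -0.0, 0.707]
contact_force: [0.2, 0.4, -1.3]
width: 16.9
```

Run:
```python
from g import *
meas()
t=vision.read_camera("top");s=vision.read_camera("side")
crop(t,260,130,100,110,5,"pics/t3.png");crop(s,240,165,110,80,7,"pics/s3.png")
```

```text
t 7.42 pos [637.6 188.7 140. ] yaw 89.93 tooly [-4.0e-04  1.1e-03 -1.0e+00] F [ 0.2  0.4 -1.3] w 16.9 cmd [638.  187.9 140.   89.9]
```

View pics/t3.png

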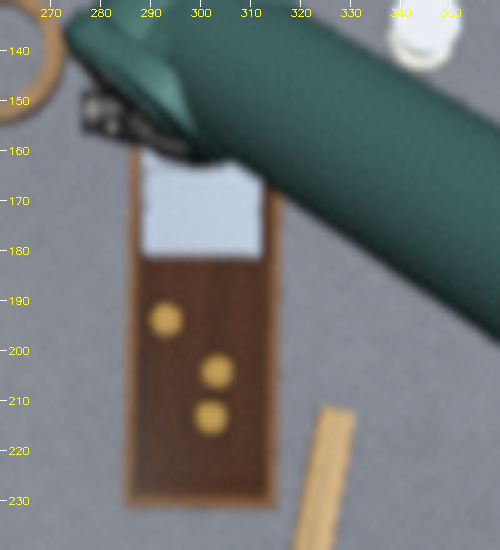

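View pics/s3.png

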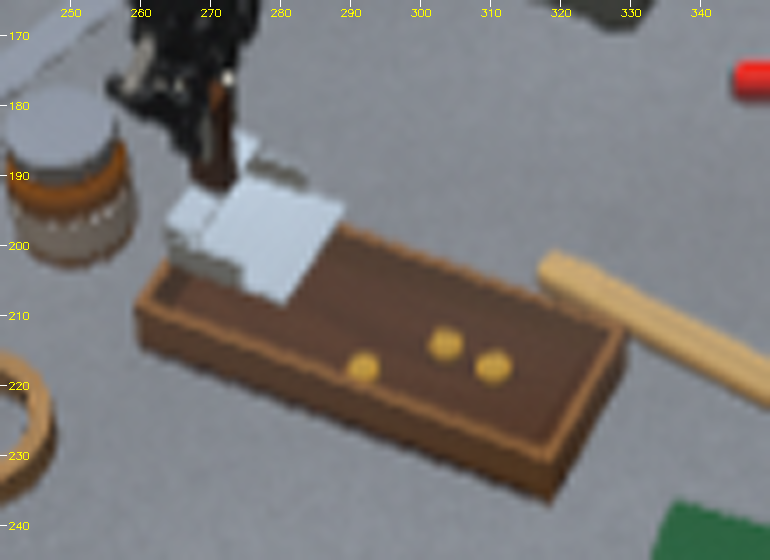

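Run:
```python
from g import *
print(plane("top",[(288.2,181),(312.6,181)],75),plane("top",[(285.8,200),(315.2,200),(286,181),(315.7,181)],40))
print(proj("top",[[579,188.7+37,75],[579,188.7-37,75]]))
```

```text
[[575.66218786 225.58506002  75.        ]
 [576.86042464 148.12529413  75.        ]] [[518.10727982 234.18928765  40.        ]
 [519.62807738 139.07936286  40.        ]
 [580.06933354 234.92326908  40.        ]
 [581.56187356 138.4624359   40.        ]]
[[288.18692608 179.9568852 ]
 [311.48500897 180.31382804]]
```

Call:
arm_command(
  plan=[0, 0.004, 0, 0, 0, 0.012, 0, 0, 0, 0.022, 0, 0, 0, 0.034, 0, 0, 0, 0.046, 0, 0, 0, 0.055, 0, 0, 0, 0.06, 0, 0, 0, 0.0625, 0, 0, 0, 0.063, 0, 0, 0, 0.063, 0, 0],
)

```text
time: 8.35
position: [638.3, 188.2, 77.0]
ee_rot: [-0.707, 0.0, -0.001, 0.707]
contact_force: [-0.3, -0.4, -1.8]
width: 17.0
```

Call:
arm_command(
  plan=[0, 0.001, 0, 0, 0, 0.0013, 0, 0, 0, 0.0013, 0, 0],
)

```text
time: 8.6
position: [638.6, 188.2, 76.5]
ee_rot: [-0.707, 0.0, -0.001, 0.707]
contact_force: [0.4, -0.7, 3.3]
width: 17.0
```

Run:
```python
from g import *
meas()
t=vision.read_camera("top");s=vision.read_camera("side")
crop(t,260,130,100,110,5,"pics/t4.png");crop(s,240,165,110,80,7,"pics/s4.png")
```

```text
t 8.6 pos [638.6 188.2  76.5] yaw 89.89 tooly [ 1.3e-03  5.0e-04 -1.0e+00] F [ 0.4 -0.7  3.3] w 17.0 cmd [638.  187.9 140.   89.9]
```

View pics/s4.png

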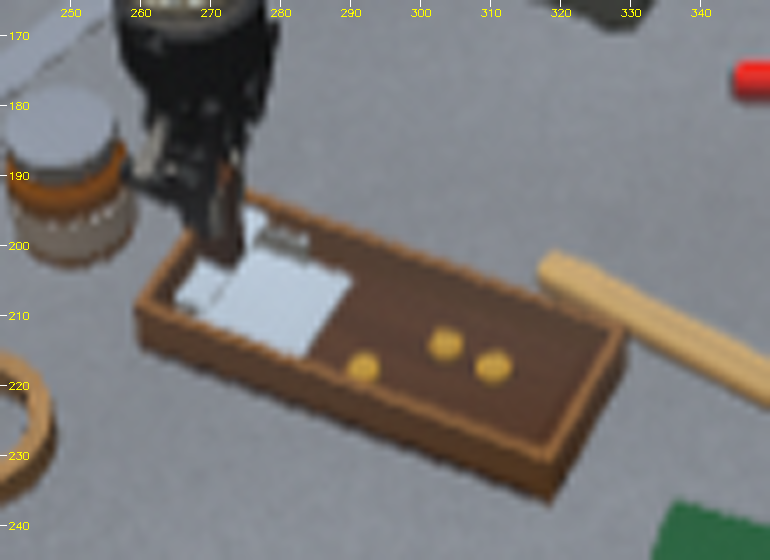

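View pics/t4.png

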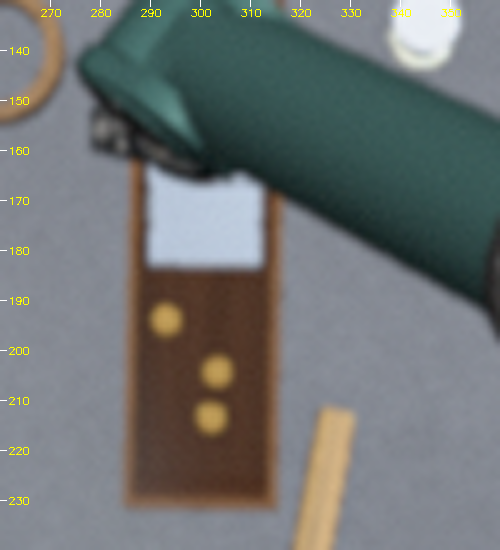

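Call:
arm_command(
  plan=[-0.002, -0.0002, 0, 0, -0.006, -0.0002, 0, 0, -0.012, -0.0002, 0, 0, -0.018, -0.0002, 0, 0, -0.024, -0.0002, 0, 0, -0.03, -0.0002, 0, 0, -0.036, -0.0002, 0, 0, -0.042, -0.0002, 0, 0, -0.048, -0.0002, 0, 0, -0.054, -0.0002, 0, 0],
)

```text
time: 9.53
position: [584.5, 188.1, 76.5]
ee_rot: [-0.707, -0.0, -0.001, 0.707]
contact_force: [4.4, -0.4, 4.7]
width: 17.0
```

Call:
arm_command(
  plan=[-0.006, 0, 0, 0, -0.012, 0, 0, 0, -0.018, 0, 0, 0, -0.024, 0, 0, 0, -0.03, 0, 0, 0, -0.036, 0, 0, 0, -0.042, 0, 0, 0, -0.048, 0, 0, 0, -0.053, 0, 0, 0, -0.057, 0, 0, 0],
)

```text
time: 10.37
position: [527.3, 188.2, 76.5]
ee_rot: [-0.707, -0.0, -0.001, 0.707]
contact_force: [4.8, -1.4, 4.6]
width: 16.9
```

Run:
```python
from g import *
save([638-54-57,187.9,75.9,89.9])
meas()
t=vision.read_camera("top");s=vision.read_camera("side")
crop(t,260,130,100,110,5,"pics/t5.png");crop(s,240,165,110,80,7,"pics/s5.png")
```

```text
t 10.37 pos [527.3 188.2  76.5] yaw 89.9 tooly [ 1.8e-03  3.0e-04 -1.0e+00] F [ 4.8 -1.4  4.6] w 16.9 cmd [527.  187.9  75.9  89.9]
```

View pics/s5.png

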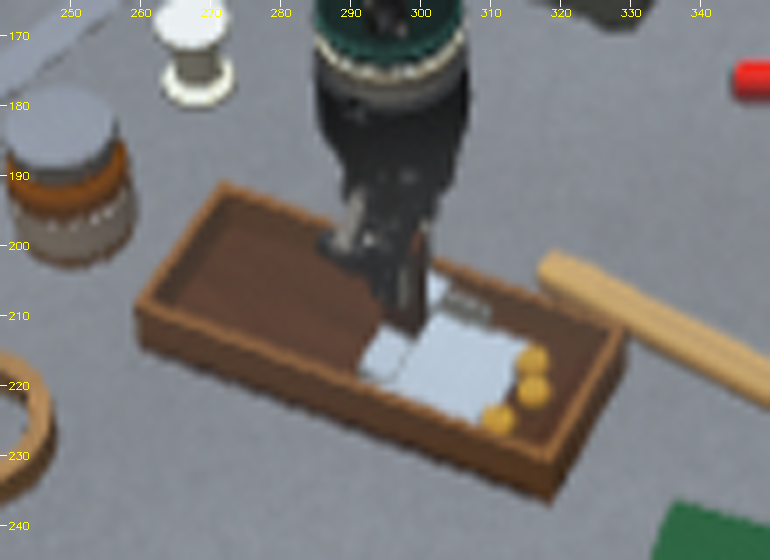

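View pics/t5.png

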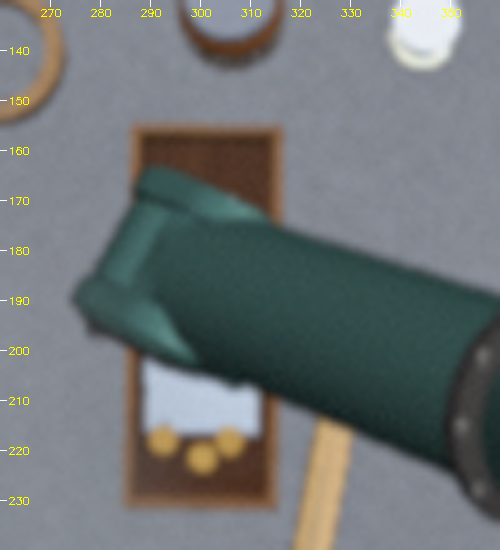

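Call:
arm_command(
  plan=[-0.004, 0, 0, 0, -0.008, 0, 0, 0, -0.012, 0, 0, 0, -0.016, 0, 0, 0, -0.02, 0, 0, 0, -0.023, 0, 0, 0, -0.025, 0, 0, 0],
)

```text
time: 11.05
position: [502.6, 188.2, 76.5]
ee_rot: [-0.707, -0.0, -0.001, 0.707]
contact_force: [5.1, -1.0, 4.5]
width: 17.0
```

Run:
```python
from g import *
save([502,187.9,75.9,89.9])
meas()
t=vision.read_camera("top");s=vision.read_camera("side")
crop(t,260,130,100,110,5,"pics/t6.png");crop(s,280,185,60,55,10,"pics/s6.png")
```

```text
t 11.05 pos [502.6 188.2  76.5] yaw 89.89 tooly [ 2.1e-03  4.0e-04 -1.0e+00] F [ 5.1 -1.   4.5] w 17.0 cmd [502.  187.9  75.9  89.9]
```

View pics/s6.png

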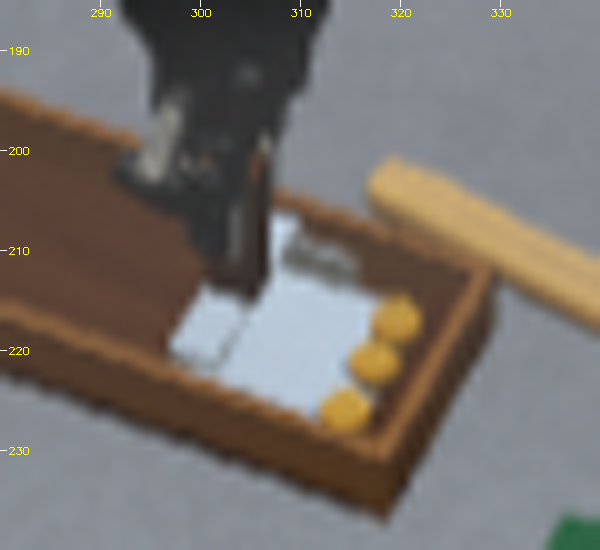

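View pics/t6.png

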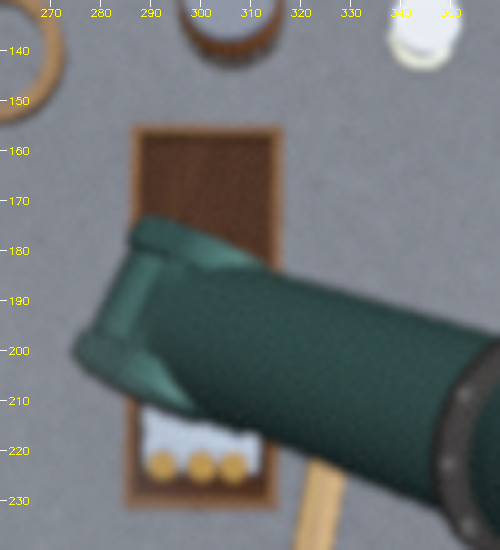

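Run:
```python
from g import *
c=load();P=[c+[-1,0,0,0],c+[-2.5,0,0,0]]
x=2.5+56*trap(23,2);z=140*trap(23,2)
P+=[c+[-a,0,b,0] for a,b in zip(x,z)]
emit(P)
```

```text
[-0.001,-0.0,-0.0,0.0,-0.0025,-0.0,-0.0,0.0,-0.0034,-0.0022,-0.0,0.0,-0.0052,-0.0067,-0.0,0.0,-0.0078,-0.0133,-0.0,0.0,-0.0105,-0.02,-0.0,0.0,-0.0132,-0.0267,-0.0,0.0,-0.0158,-0.0333,-0.0,0.0,-0.0185,-0.04,-0.0,0.0,-0.0212,-0.0467,-0.0,0.0]
[-0.0026,-0.0066,-0.0,0.0,-0.0053,-0.0133,-0.0,0.0,-0.008,-0.02,-0.0001,0.0,-0.0106,-0.0266,-0.0001,0.0,-0.0133,-0.0333,-0.0001,0.0,-0.016,-0.04,-0.0001,0.0,-0.0186,-0.0466,-0.0001,0.0,-0.0213,-0.0533,-0.0001,0.0,-0.024,-0.06,-0.0001,0.0,-0.0266,-0.0666,-0.0001,0.0]
[-0.0027,-0.0067,0.0,0.0,-0.0054,-0.0134,0.0,0.0,-0.008,-0.02,0.0,0.0,-0.0098,-0.0245,-0.0,0.0,-0.0107,-0.0267,-0.0,0.0]
```

Call:
arm_command(
  plan=[-0.001, 0, 0, 0.0, -0.0025, 0, 0, 0.0, -0.0034, -0.0022, 0, 0.0, -0.0052, -0.0067, 0, 0.0, -0.0078, -0.0133, 0, 0.0, -0.0105, -0.02, 0, 0.0, -0.0132, -0.0267, 0, 0.0, -0.0158, -0.0333, 0, 0.0, -0.0185, -0.04, 0, 0.0, -0.0212, -0.0467, 0, 0.0],
)

```text
time: 11.98
position: [479.1, 187.8, 122.9]
ee_rot: [0.707, -0.001, -0.0, -0.707]
contact_force: [0.2, -0.5, -2.3]
width: 17.2
```

Call:
arm_command(
  plan=[-0.0026, -0.0066, 0, 0.0, -0.0053, -0.0133, 0, 0.0, -0.008, -0.02, 0, 0.0, -0.0106, -0.0266, 0, 0.0, -0.0133, -0.0333, 0, 0.0, -0.016, -0.04, 0, 0.0, -0.0186, -0.0466, 0, 0.0, -0.0213, -0.0533, 0, 0.0, -0.024, -0.06, 0, 0.0, -0.0266, -0.0666, 0, 0.0],
)

```text
time: 12.82
position: [453.9, 188.2, 189.9]
ee_rot: [0.707, -0.001, 0.001, -0.707]
contact_force: [-0.6, 0.6, -3.0]
width: 16.7
```

Call:
arm_command(
  plan=[-0.0027, -0.0067, 0.0, 0.0, -0.0054, -0.0134, 0.0, 0.0, -0.008, -0.02, 0.0, 0.0, -0.0098, -0.0245, 0, 0.0, -0.0107, -0.0267, 0, 0.0],
)

```text
time: 13.23
position: [443.4, 188.4, 216.7]
ee_rot: [-0.707, 0.0, -0.001, 0.707]
contact_force: [-0.6, 0.4, -1.9]
width: 16.9
```

Run:
```python
from g import *
meas()
s=vision.read_camera("side")
crop(s,260,170,90,70,8,"pics/s7.png")
```

```text
t 13.23 pos [443.4 188.4 216.7] yaw 89.91 tooly [ 9.e-04  2.e-04 -1.e+00] F [-0.6  0.4 -1.9] w 16.9 cmd [443.5 187.9 215.9  89.9]
```

View pics/s7.png

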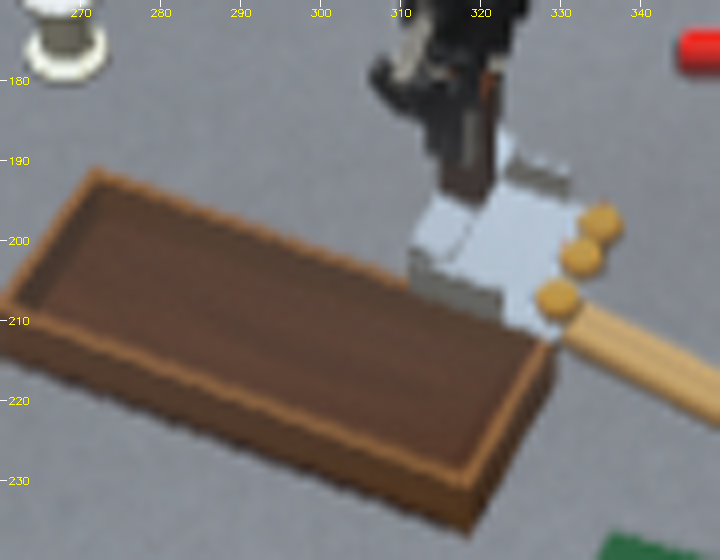

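Run:
```python
from g import *
print(plane("side",[(335,197.6),(332.5,202),(329.7,207)],162.7).round(1))
s=vision.read_camera("side")
crop(s,260,170,90,70,8,"pics/s8.png"); meas()
print(proj("side",[[384.4,188+37,153],[384.4,188-37,153],[443,188,216]]))
```

```text
[[388.5 168.1 162.7]
 [388.6 190.  162.7]
 [388.5 214.4 162.7]]
t 13.33 pos [443.6 188.3 216.3] yaw 89.9 tooly [ 8.e-04  1.e-04 -1.e+00] F [ 0.5 -0.1 -3.7] w 16.7 cmd [443.5 187.9 215.9  89.9]
[[329.46473737 211.37921148]
 [337.87449161 196.41297453]
 [318.49081546 186.28513079]]
```

View pics/s8.png

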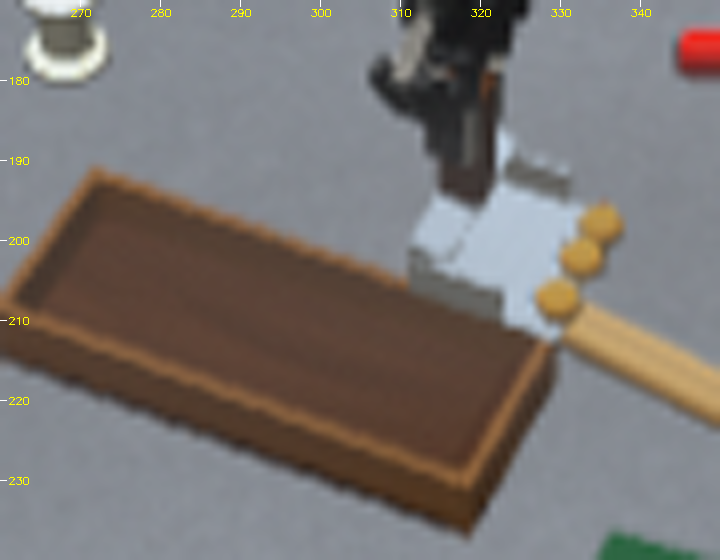

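Call:
arm_command(
  plan=[-0.006, 0, 0, 0, -0.0114, 0, 0, 0, -0.0162, 0, 0, 0, -0.0204, 0, 0, 0, -0.024, 0, 0, 0, -0.027, 0, 0, 0, -0.0294, 0, 0, 0, -0.0312, 0, 0, 0, -0.0324, 0, 0, 0, -0.033, 0, 0, 0],
)

```text
time: 14.17
position: [410.4, 188.3, 215.9]
ee_rot: [0.707, -0.001, 0.001, -0.707]
contact_force: [-0.5, 0.6, -2.2]
width: 16.9
```

Run:
```python
from g import *
c=load();save(c-[33,0,0,0])
s=vision.read_camera("side")
crop(s,260,170,90,70,8,"pics/s9.png"); meas()
```

```text
t 14.22 pos [410.4 188.3 215.9] yaw 89.9 tooly [-0. -0. -1.] F [-0.5  0.3 -2.1] w 17.0 cmd [410.5 187.9 215.9  89.9]
```

View pics/s9.png

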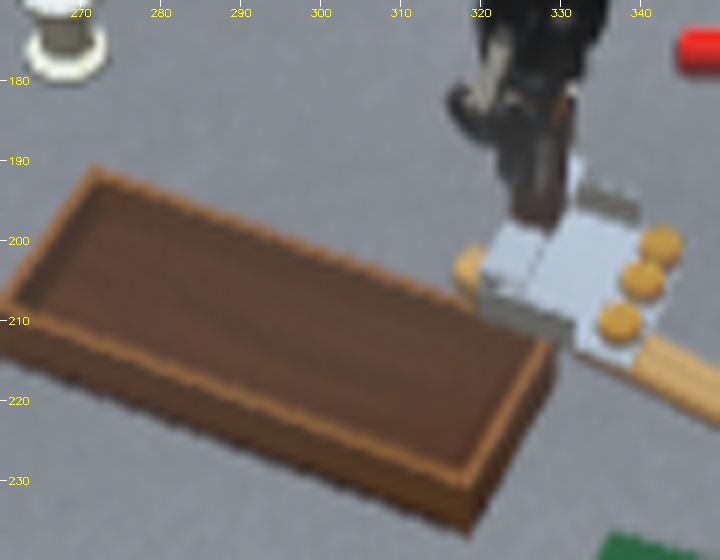

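Run:
```python
from g import *
c=load();t=np.array([649,-178.5,215.9,89.9])
emit(c+ease(80)[:,None]*(t-c))
```

```text
[0.0,-0.0,-0.0,0.0,0.0,-0.0,-0.0001,0.0,0.0001,-0.0,-0.0002,0.0,0.0003,-0.0,-0.0004,0.0,0.0005,-0.0,-0.0008,0.0,0.0009,-0.0,-0.0014,0.0,0.0014,-0.0,-0.0021,0.0,0.002,-0.0,-0.0031,0.0,0.0029,-0.0,-0.0044,0.0,0.0038,-0.0,-0.0059,0.0]
[0.0012,-0.0,-0.0018,0.0,0.0026,-0.0,-0.0038,0.0,0.0041,-0.0,-0.0062,0.0,0.0059,-0.0,-0.0089,0.0,0.0079,-0.0,-0.0119,0.0,0.0101,-0.0,-0.0153,0.0,0.0125,-0.0,-0.019,0.0,0.0151,-0.0,-0.023,0.0,0.0179,-0.0,-0.0273,0.0,0.021,-0.0,-0.032,0.0]
[0.0032,-0.0,-0.005,0.0,0.0067,-0.0,-0.0103,0.0,0.0103,-0.0,-0.0159,0.0,0.0142,-0.0,-0.0218,0.0,0.0182,-0.0,-0.028,0.0,0.0225,-0.0,-0.0345,0.0,0.0269,-0.0,-0.0412,0.0,0.0314,-0.0,-0.0482,0.0,0.0362,-0.0,-0.0554,0.0,0.041,-0.0,-0.0628,0.0]
[0.005,-0.0,-0.0077,0.0,0.0101,-0.0,-0.0155,0.0,0.0153,-0.0,-0.0235,0.0,0.0206,-0.0,-0.0316,0.0,0.026,-0.0,-0.0398,0.0,0.0315,-0.0,-0.0482,0.0,0.037,-0.0,-0.0567,0.0,0.0426,-0.0,-0.0652,0.0,0.0482,-0.0,-0.0737,0.0,0.0538,-0.0,-0.0823,0.0]
[0.0056,-0.0,-0.0086,0.0,0.0112,-0.0,-0.0171,0.0,0.0167,-0.0,-0.0256,0.0,0.0222,-0.0,-0.0341,0.0,0.0277,-0.0,-0.0424,0.0,0.0331,-0.0,-0.0507,0.0,0.0384,-0.0,-0.0588,0.0,0.0436,-0.0,-0.0668,0.0,0.0487,-0.0,-0.0746,0.0,0.0537,-0.0,-0.0823,0.0]
[0.0049,-0.0,-0.0074,0.0,0.0096,-0.0,-0.0146,0.0,0.0142,-0.0,-0.0216,0.0,0.0186,-0.0,-0.0283,0.0,0.0228,-0.0,-0.0348,0.0,0.0268,-0.0,-0.041,0.0,0.0307,-0.0,-0.0469,0.0,0.0344,-0.0,-0.0525,0.0,0.0378,-0.0,-0.0578,0.0,0.0411,-0.0,-0.0628,0.0]
[0.003,-0.0,-0.0047,0.0,0.0059,-0.0,-0.009,0.0,0.0085,-0.0,-0.013,0.0,0.0109,-0.0,-0.0167,0.0,0.0131,-0.0,-0.02,0.0,0.0151,-0.0,-0.0231,0.0,0.0168,-0.0,-0.0258,0.0,0.0184,-0.0,-0.0281,0.0,0.0197,-0.0,-0.0302,0.0,0.0209,-0.0,-0.032,0.0]
[0.001,-0.0,-0.0015,0.0,0.0018,-0.0,-0.0028,0.0,0.0024,-0.0,-0.0037,0.0,0.0029,-0.0,-0.0045,0.0,0.0033,-0.0,-0.0051,0.0,0.0036,-0.0,-0.0055,0.0,0.0037,-0.0,-0.0057,0.0,0.0038,-0.0,-0.0058,0.0,0.0038,-0.0,-0.0059,0.0,0.0038,-0.0,-0.0059,0.0]
```

Call:
arm_command(
  plan=[0, 0, 0, 0, 0, 0, -0.0001, 0, 0.0001, 0, -0.0002, 0, 0.0003, 0, -0.0004, 0, 0.0005, 0, -0.0008, 0, 0.0009, 0, -0.0014, 0, 0.0014, 0, -0.0021, 0, 0.002, 0, -0.0031, 0, 0.0029, 0, -0.0044, 0, 0.0038, 0, -0.0059, 0],
)

```text
time: 15.05
position: [414.4, 182.2, 215.9]
ee_rot: [0.707, -0.001, 0.001, -0.707]
contact_force: [-0.4, -0.3, -2.3]
width: 16.8
```

Call:
arm_command(
  plan=[0.0012, 0, -0.0018, 0, 0.0026, 0, -0.0038, 0, 0.0041, 0, -0.0062, 0, 0.0059, 0, -0.0089, 0, 0.0079, 0, -0.0119, 0, 0.0101, 0, -0.0153, 0, 0.0125, 0, -0.019, 0, 0.0151, 0, -0.023, 0, 0.0179, 0, -0.0273, 0, 0.021, 0, -0.032, 0],
)

```text
time: 15.88
position: [435.5, 149.9, 215.9]
ee_rot: [0.707, -0.001, 0.001, -0.707]
contact_force: [-0.2, -0.7, -2.3]
width: 17.1
```

Call:
arm_command(
  plan=[0.0032, 0, -0.005, 0, 0.0067, 0, -0.0103, 0, 0.0103, 0, -0.0159, 0, 0.0142, 0, -0.0218, 0, 0.0182, 0, -0.028, 0, 0.0225, 0, -0.0345, 0, 0.0269, 0, -0.0412, 0, 0.0314, 0, -0.0482, 0, 0.0362, 0, -0.0554, 0, 0.041, 0, -0.0628, 0],
)

```text
time: 16.72
position: [476.6, 86.7, 215.9]
ee_rot: [-0.707, 0.001, -0.001, 0.707]
contact_force: [-0.2, 0.2, -2.7]
width: 17.3
```

Call:
arm_command(
  plan=[0.005, 0, -0.0077, 0, 0.0101, 0, -0.0155, 0, 0.0153, 0, -0.0235, 0, 0.0206, 0, -0.0316, 0, 0.026, 0, -0.0398, 0, 0.0315, 0, -0.0482, 0, 0.037, 0, -0.0567, 0, 0.0426, 0, -0.0652, 0, 0.0482, 0, -0.0737, 0, 0.0538, 0, -0.0823, 0],
)

```text
time: 17.55
position: [530.4, 4.2, 215.9]
ee_rot: [-0.707, 0.001, -0.001, 0.707]
contact_force: [-0.1, -0.1, -2.5]
width: 17.0
```

Call:
arm_command(
  plan=[0.0056, 0, -0.0086, 0, 0.0112, 0, -0.0171, 0, 0.0167, 0, -0.0256, 0, 0.0222, 0, -0.0341, 0, 0.0277, 0, -0.0424, 0, 0.0331, 0, -0.0507, 0, 0.0384, 0, -0.0588, 0, 0.0436, 0, -0.0668, 0, 0.0487, 0, -0.0746, 0, 0.0537, 0, -0.0823, 0],
)

```text
time: 18.38
position: [583.9, -78.1, 215.9]
ee_rot: [-0.707, 0.001, -0.001, 0.707]
contact_force: [0.5, -0.2, -2.3]
width: 16.9
```

Call:
arm_command(
  plan=[0.0049, 0, -0.0074, 0, 0.0096, 0, -0.0146, 0, 0.0142, 0, -0.0216, 0, 0.0186, 0, -0.0283, 0, 0.0228, 0, -0.0348, 0, 0.0268, 0, -0.041, 0, 0.0307, 0, -0.0469, 0, 0.0344, 0, -0.0525, 0, 0.0378, 0, -0.0578, 0, 0.0411, 0, -0.0628, 0],
)

```text
time: 19.22
position: [624.6, -140.7, 215.8]
ee_rot: [-0.707, 0.001, -0.001, 0.707]
contact_force: [0.2, -1.0, -1.6]
width: 16.9
```

Call:
arm_command(
  plan=[0.003, 0, -0.0047, 0, 0.0059, 0, -0.009, 0, 0.0085, 0, -0.013, 0, 0.0109, 0, -0.0167, 0, 0.0131, 0, -0.02, 0, 0.0151, 0, -0.0231, 0, 0.0168, 0, -0.0258, 0, 0.0184, 0, -0.0281, 0, 0.0197, 0, -0.0302, 0, 0.0209, 0, -0.032, 0],
)

```text
time: 20.05
position: [645.3, -172.4, 215.9]
ee_rot: [-0.707, 0.001, -0.001, 0.707]
contact_force: [-0.4, 0.1, -1.9]
width: 17.1
```

Call:
arm_command(
  plan=[0.001, 0, -0.0015, 0, 0.0018, 0, -0.0028, 0, 0.0024, 0, -0.0037, 0, 0.0029, 0, -0.0045, 0, 0.0033, 0, -0.0051, 0, 0.0036, 0, -0.0055, 0, 0.0037, 0, -0.0057, 0, 0.0038, 0, -0.0058, 0, 0.0038, 0, -0.0059, 0],
)

```text
time: 20.8
position: [648.9, -178.1, 215.9]
ee_rot: [-0.707, 0.001, -0.001, 0.707]
contact_force: [0.1, -0.6, -3.3]
width: 17.2
```

Run:
```python
from g import *
meas()
s=vision.read_camera("side");t=vision.read_camera("top")
crop(s,270,70,110,90,7,"pics/s10.png");crop(t,375,110,125,110,6,"pics/t10.png")
```

```text
t 20.8 pos [ 648.9 -178.1  215.9] yaw 89.9 tooly [-1.e-04  0.e+00 -1.e+00] F [ 0.1 -0.6 -3.3] w 17.2 cmd [ 649.  -178.5  215.9   89.9]
```

View pics/s10.png

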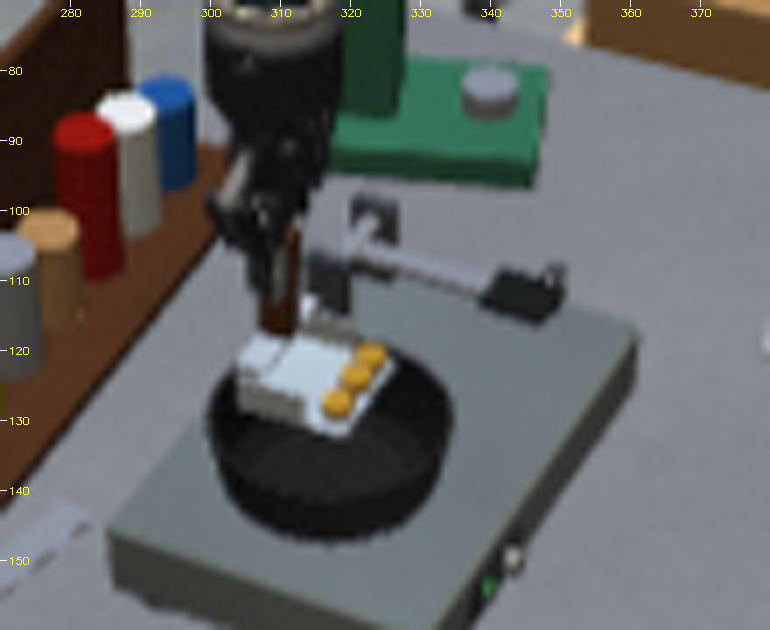

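View pics/t10.png

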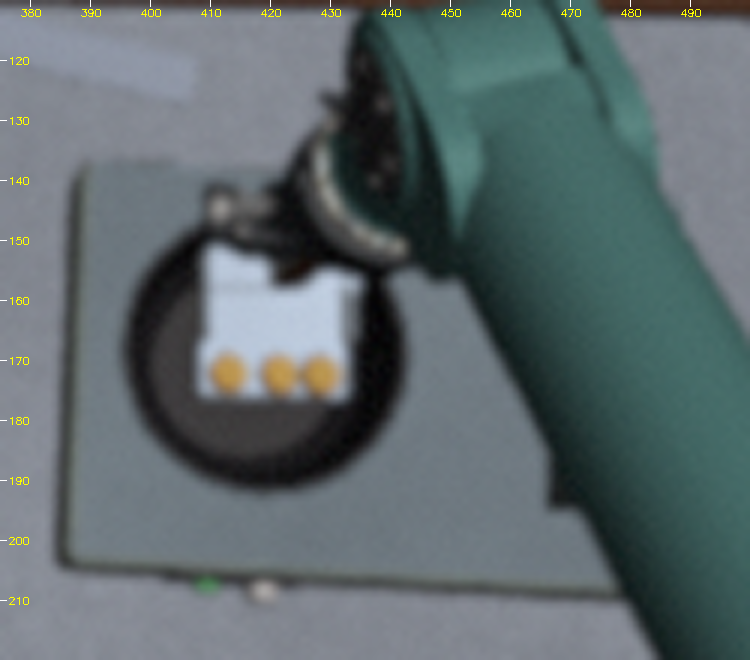

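Call:
arm_command(
  plan=[0, 0.002, 0, 0, 0, 0.005, 0, 0, 0, 0.008, 0, 0, 0, 0.008, 0, 0, 0.03, 0.008, 0, 0, 0.07, 0.008, 0, 0, 0.11, 0.008, 0, 0, 0.135, 0.008, 0, 0, 0.145, 0.008, 0, 0, 0.148, 0.008, 0, 0],
)

```text
time: 21.73
position: [799.2, -177.4, 207.2]
ee_rot: [-0.707, 0.0, -0.001, 0.708]
contact_force: [-0.1, 0.2, -1.4]
width: 16.9
```

Run:
```python
from g import *
save(load()+[148,0,-8,0]);meas()
s=vision.read_camera("side");t=vision.read_camera("top")
crop(s,270,70,110,90,7,"pics/s11.png");crop(t,375,90,125,130,5,"pics/t11.png")
```

```text
t 21.73 pos [ 799.2 -177.4  207.2] yaw 89.91 tooly [ 0.0013  0.0014 -1.    ] F [-0.1  0.2 -1.4] w 16.9 cmd [ 797.  -178.5  207.9   89.9]
```

View pics/s11.png

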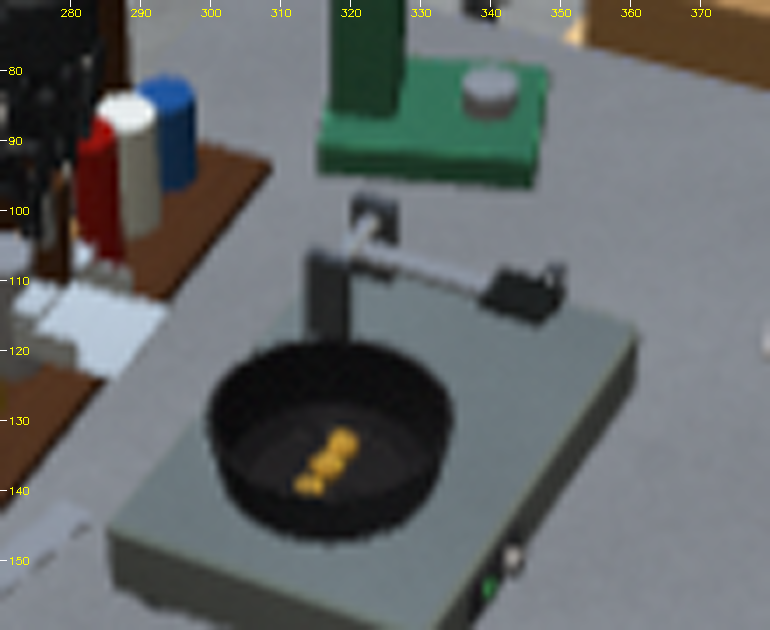

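View pics/t11.png

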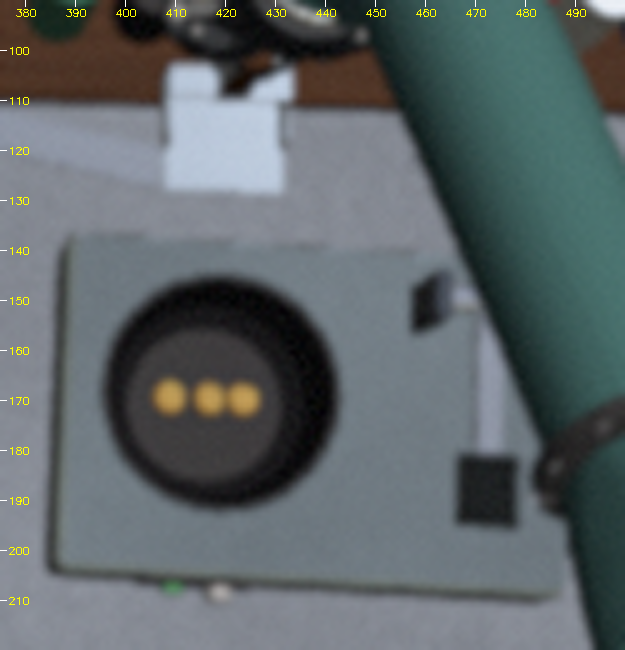

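Run:
```python
from g import *
A=line([624,25,207.9,89.9],15,3);B=line([624,25,69,89.9],10,2,A[-1]);C=line([624,25,66,89.9],3,0,B[-1])
emit(np.vstack([A,B,C,C[-1:],C[-1:]]))
```

```text
[-0.0036,-0.0,0.0042,0.0,-0.0108,-0.0,0.0127,0.0,-0.0217,-0.0,0.0254,0.0,-0.0361,-0.0,0.0423,0.0,-0.0506,-0.0,0.0593,0.0,-0.065,-0.0,0.0762,0.0,-0.0794,-0.0,0.0931,0.0,-0.0939,-0.0,0.1101,0.0,-0.1083,-0.0,0.127,0.0,-0.1228,-0.0,0.1439,0.0]
[-0.0144,-0.0,0.017,0.0,-0.0289,-0.0,0.0339,0.0,-0.0397,-0.0,0.0466,0.0,-0.0469,-0.0,0.0551,0.0,-0.0505,-0.0,0.0593,0.0,-0.0505,0.0058,0.0593,0.0,-0.0505,0.0174,0.0593,0.0,-0.0505,0.0347,0.0593,0.0,-0.0505,0.0521,0.0593,0.0,-0.0505,0.0694,0.0593,0.0]
[-0.0,0.0174,0.0,0.0,-0.0,0.0348,0.0,0.0,-0.0,0.0521,0.0,0.0,-0.0,0.0637,0.0,0.0,-0.0,0.0695,0.0,0.0,-0.0,0.0705,0.0,0.0,-0.0,0.0715,0.0,0.0,-0.0,0.0725,0.0,0.0,-0.0,0.0725,0.0,0.0,-0.0,0.0725,0.0,0.0]
```

Call:
arm_command(
  plan=[-0.0036, 0, 0.0042, 0, -0.0108, 0, 0.0127, 0, -0.0217, 0, 0.0254, 0, -0.0361, 0, 0.0423, 0, -0.0506, 0, 0.0593, 0, -0.065, 0, 0.0762, 0, -0.0794, 0, 0.0931, 0, -0.0939, 0, 0.1101, 0, -0.1083, 0, 0.127, 0, -0.1228, 0, 0.1439, 0],
)

```text
time: 22.67
position: [671.5, -33.2, 208.5]
ee_rot: [0.707, -0.001, 0.0, -0.707]
contact_force: [0.6, 0.2, -1.5]
width: 16.9
```

Call:
arm_command(
  plan=[-0.0144, 0, 0.017, 0, -0.0289, 0, 0.0339, 0, -0.0397, 0, 0.0466, 0, -0.0469, 0, 0.0551, 0, -0.0505, 0, 0.0593, 0, -0.0505, 0.0058, 0.0593, 0, -0.0505, 0.0174, 0.0593, 0, -0.0505, 0.0347, 0.0593, 0, -0.0505, 0.0521, 0.0593, 0, -0.0505, 0.0694, 0.0593, 0],
)

```text
time: 23.5
position: [624.7, 23.0, 136.4]
ee_rot: [0.707, -0.002, 0.002, -0.707]
contact_force: [0.5, 0.1, -1.6]
width: 16.9
```

Call:
arm_command(
  plan=[0, 0.0174, 0, 0, 0, 0.0348, 0, 0, 0, 0.0521, 0, 0, 0, 0.0637, 0, 0, 0, 0.0695, 0, 0, 0, 0.0705, 0, 0, 0, 0.0715, 0, 0, 0, 0.0725, 0, 0, 0, 0.0725, 0, 0, 0, 0.0725, 0, 0],
)

```text
time: 24.33
position: [624.7, 24.8, 66.6]
ee_rot: [0.707, -0.0, 0.001, -0.707]
contact_force: [-0.2, -1.0, 0.3]
width: 16.9
```

Run:
```python
from g import *
meas()
s=vision.read_camera("side")
crop(s,250,110,130,100,6,"pics/s12.png")
```

```text
t 24.33 pos [624.7  24.8  66.6] yaw 89.87 tooly [ 1.5e-03 -3.0e-04 -1.0e+00] F [-0.2 -1.   0.3] w 16.9 cmd [624.   25.   66.   89.9]
```

View pics/s12.png

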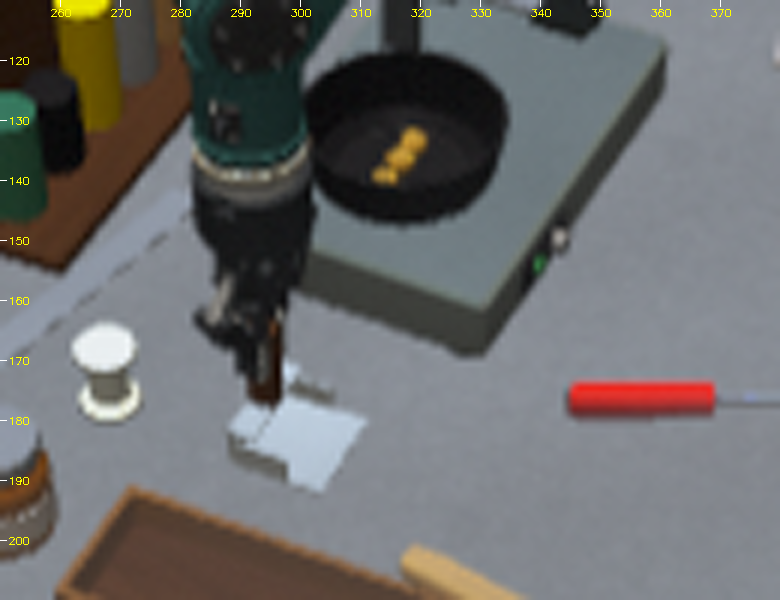

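Call:
arm_command(
  plan=[0, 0, 0, 0, 0, 0, 0, 0, 0, 0, 0, 0, 0, 0, 0, 0, 0, 0, 0, 0, 0, 0, 0, 0, 0, 0, 0, 0],
  jaw=0.08,
)

```text
time: 24.97
position: [624.0, 25.1, 65.9]
ee_rot: [-0.707, 0.001, -0.001, 0.707]
contact_force: [0.3, 0.6, 0.1]
width: 79.8
```

Run:
```python
from g import *
meas()
s=vision.read_camera("side")
crop(s,250,110,130,100,6,"pics/s13.png")
A=line([624,25,230,89.9],14,2);emit(A)
```

```text
t 24.97 pos [624.   25.1  65.9] yaw 89.9 tooly [-1.e-04  1.e-04 -1.e+00] F [0.3 0.6 0.1] w 79.8 cmd [624.   25.   66.   89.9]
[-0.0,-0.0046,0.0,0.0,-0.0,-0.0137,0.0,0.0,-0.0,-0.0273,0.0,0.0,-0.0,-0.041,0.0,0.0,-0.0,-0.0547,0.0,0.0,-0.0,-0.0683,0.0,0.0,-0.0,-0.082,0.0,0.0,-0.0,-0.0957,0.0,0.0,-0.0,-0.1093,0.0,0.0,-0.0,-0.123,0.0,0.0]
[-0.0,-0.0137,0.0,0.0,-0.0,-0.0273,0.0,0.0,-0.0,-0.0364,0.0,0.0,-0.0,-0.041,0.0,0.0]
```

View pics/s13.png

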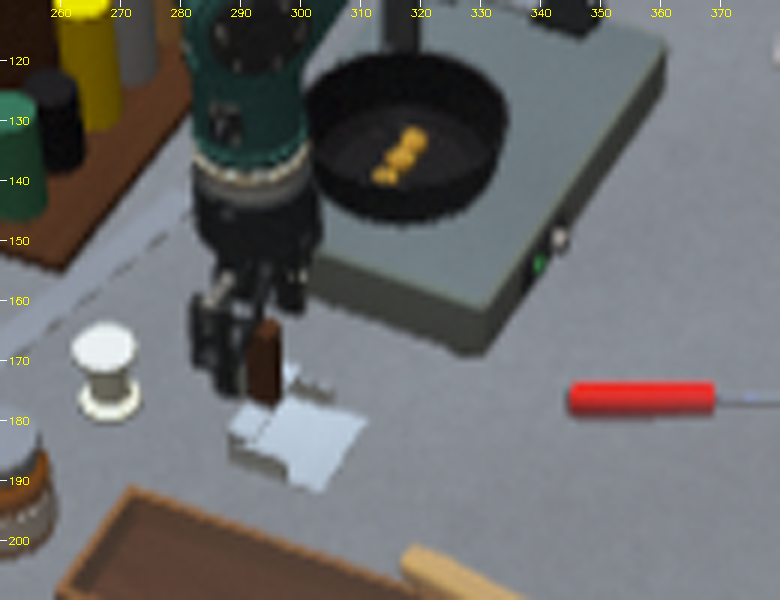

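Call:
arm_command(
  plan=[0, -0.0046, 0, 0, 0, -0.0137, 0, 0, 0, -0.0273, 0, 0, 0, -0.041, 0, 0, 0, -0.0547, 0, 0, 0, -0.0683, 0, 0, 0, -0.082, 0, 0, 0, -0.0957, 0, 0, 0, -0.1093, 0, 0, 0, -0.123, 0, 0],
)

```text
time: 25.85
position: [624.0, 25.0, 190.5]
ee_rot: [0.707, -0.001, 0.001, -0.707]
contact_force: [-0.9, 0.2, -0.9]
width: 79.7
```

Call:
arm_command(
  plan=[0, -0.0137, 0, 0, 0, -0.0273, 0, 0, 0, -0.0364, 0, 0, 0, -0.041, 0, 0],
)

```text
time: 26.18
position: [624.8, 25.4, 231.9]
ee_rot: [-0.707, -0.0, -0.001, 0.707]
contact_force: [-0.6, -1.1, 0.6]
width: 80.2
```

Run:
```python
from g import *
meas()
s=vision.read_camera("side")
crop(s,250,110,130,100,6,"pics/s14.png")
A=line([556,-344,230,89.9],20,3);B=line([556,-344,140,89.9],10,2,A[-1]);emit(np.vstack([A,B]))
```

```text
t 26.18 pos [624.8  25.4 231.9] yaw 89.9 tooly [ 2.2e-03  3.0e-04 -1.0e+00] F [-0.6 -1.1  0.6] w 80.2 cmd [624.   25.  230.   89.9]
[-0.001,-0.0,-0.0054,0.0,-0.003,-0.0,-0.0163,0.0,-0.0059,-0.0,-0.0326,0.0,-0.0099,-0.0,-0.0543,0.0,-0.0139,-0.0,-0.076,0.0,-0.0178,-0.0,-0.0977,0.0,-0.0218,-0.0,-0.1194,0.0,-0.0258,-0.0,-0.1411,0.0,-0.0297,-0.0,-0.1628,0.0,-0.0337,-0.0,-0.1846,0.0]
[-0.0039,-0.0,-0.0217,0.0,-0.0079,-0.0,-0.0434,0.0,-0.0119,-0.0,-0.0651,0.0,-0.0158,-0.0,-0.0868,0.0,-0.0198,-0.0,-0.1085,0.0,-0.0238,-0.0,-0.1302,0.0,-0.0277,-0.0,-0.1519,0.0,-0.0307,-0.0,-0.1682,0.0,-0.0327,-0.0,-0.1791,0.0,-0.0337,-0.0,-0.1845,0.0]
[0.0,0.0037,-0.0,0.0,0.0,0.0112,-0.0,0.0,0.0,0.0225,-0.0,0.0,0.0,0.0337,-0.0,0.0,0.0,0.045,-0.0,0.0,0.0,0.0562,-0.0,0.0,0.0,0.0675,-0.0,0.0,0.0,0.0787,-0.0,0.0,0.0,0.0862,-0.0,0.0,0.0,0.09,-0.0,0.0]
```

View pics/s14.png

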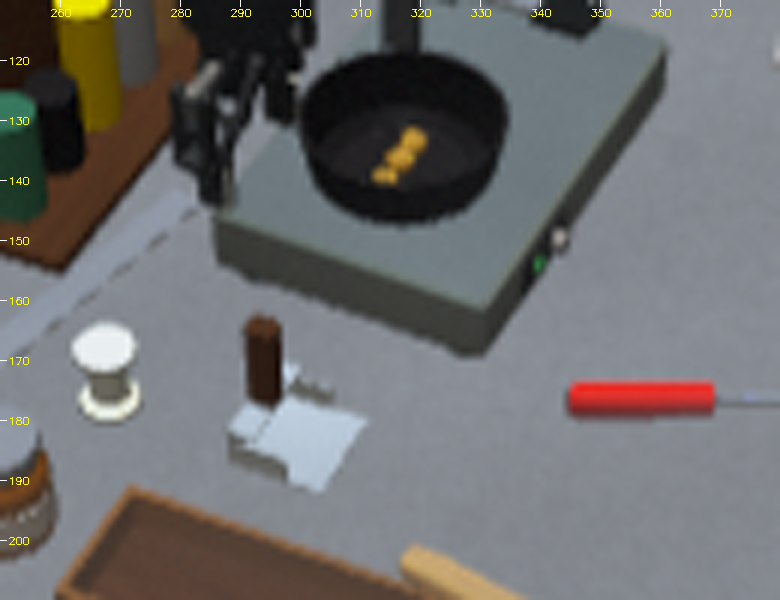

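The scoop stands upright and released, with its handle near (293,170). All three feet are in the bowl, near (318,136). Next I move to the lever with the fingers shut.

Call:
arm_command(
  plan=[-0.001, 0, -0.0054, 0, -0.003, 0, -0.0163, 0, -0.0059, 0, -0.0326, 0, -0.0099, 0, -0.0543, 0, -0.0139, 0, -0.076, 0, -0.0178, 0, -0.0977, 0, -0.0218, 0, -0.1194, 0, -0.0258, 0, -0.1411, 0, -0.0297, 0, -0.1628, 0, -0.0337, 0, -0.1846, 0],
  jaw=0,
  grip_force=20,
)

```text
time: 27.07
position: [588.3, -162.0, 228.7]
ee_rot: [0.707, -0.002, 0.0, -0.707]
contact_force: [0.6, -0.4, 0.5]
width: -0.2
```

Call:
arm_command(
  plan=[-0.0039, 0, -0.0217, 0, -0.0079, 0, -0.0434, 0, -0.0119, 0, -0.0651, 0, -0.0158, 0, -0.0868, 0, -0.0198, 0, -0.1085, 0, -0.0238, 0, -0.1302, 0, -0.0277, 0, -0.1519, 0, -0.0307, 0, -0.1682, 0, -0.0327, 0, -0.1791, 0, -0.0337, 0, -0.1845, 0],
)

```text
time: 27.9
position: [554.0, -346.9, 228.6]
ee_rot: [0.707, -0.003, 0.001, -0.707]
contact_force: [0.3, -0.8, -0.1]
width: -0.0
```

Call:
arm_command(
  plan=[0, 0.0037, 0, 0, 0, 0.0112, 0, 0, 0, 0.0225, 0, 0, 0, 0.0337, 0, 0, 0, 0.045, 0, 0, 0, 0.0562, 0, 0, 0, 0.0675, 0, 0, 0, 0.0787, 0, 0, 0, 0.0862, 0, 0, 0, 0.09, 0, 0],
)

```text
time: 28.73
position: [555.2, -343.6, 138.2]
ee_rot: [-0.707, 0.001, 0.0, 0.707]
contact_force: [0.0, 0.4, 0.0]
width: 0.4
```

Run:
```python
from g import *
meas()
s=vision.read_camera("side");t=vision.read_camera("top")
crop(s,300,70,80,65,9,"pics/s15.png");crop(t,400,130,110,90,6,"pics/t15.png")
print(proj("side",[[556,-344,140],[556,-344,122]]))
```

```text
t 28.73 pos [ 555.2 -343.6  138.2] yaw 89.91 tooly [-0.002  0.001 -1.   ] F [0.  0.4 0. ] w 0.4 cmd [ 556.  -344.   140.    89.9]
[[345.33206426 107.82422378]
 [345.08097135 111.17347527]]
```

View pics/s15.png

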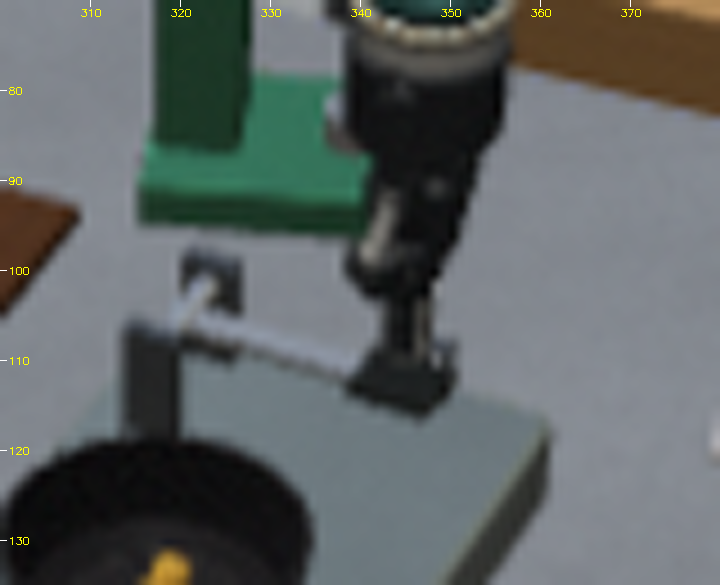

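View pics/t15.png

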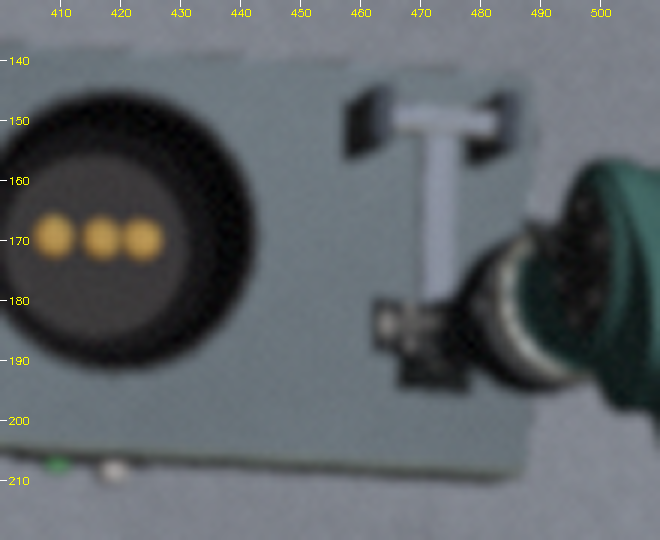

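Call:
arm_command(
  plan=[0, 0.006, 0, 0, 0, 0.012, 0, 0, 0, 0.018, 0, 0, 0, 0.022, 0, 0, 0, 0.026, 0, 0, 0, 0.03, 0, 0, 0, 0.033, 0, 0, 0, 0.0365, 0, 0, 0, 0.0365, 0, 0, 0, 0.0365, 0, 0],
)

```text
time: 29.67
position: [556.6, -344.1, 104.1]
ee_rot: [0.707, -0.0, 0.001, -0.707]
contact_force: [-1.4, -0.2, 7.0]
width: -0.1
```

Run:
```python
from g import *
save(load()-[0,0,36.5,0]);meas()
s=vision.read_camera("side")
crop(s,300,70,80,65,9,"pics/s16.png");meas()
```

```text
t 29.67 pos [ 556.6 -344.1  104.1] yaw 89.89 tooly [ 1.1e-03 -8.0e-04 -1.0e+00] F [-1.4 -0.2  7. ] w -0.1 cmd [ 556.  -344.   103.5   89.9]
t 29.72 pos [ 556.6 -344.1  104.2] yaw 89.89 tooly [ 1.e-03 -8.e-04 -1.e+00] F [-1.2 -0.2  6.3] w -0.6 cmd [ 556.  -344.   103.5   89.9]
```

View pics/s16.png

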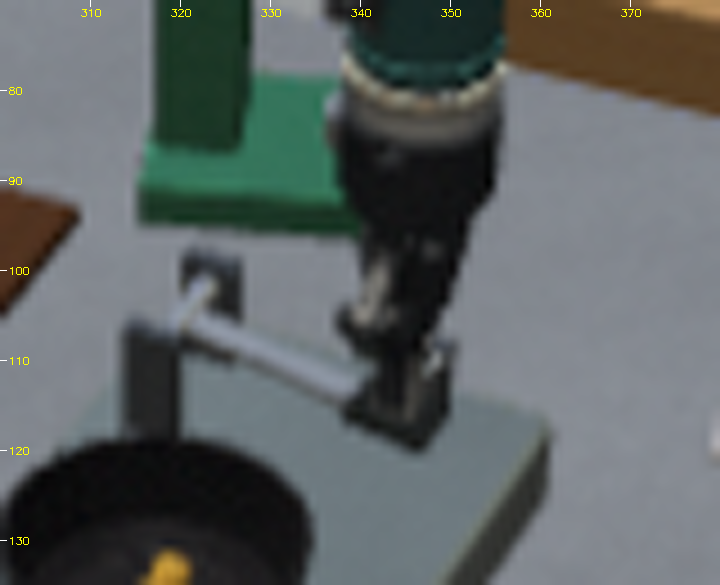

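Call:
arm_command(
  plan=[0, 0, 0, 0, 0, 0, 0, 0, 0, 0, 0, 0, 0, 0, 0, 0, 0, 0, 0, 0, 0, 0, 0, 0],
)

```text
time: 30.22
position: [556.6, -344.2, 104.4]
ee_rot: [0.707, -0.0, 0.001, -0.707]
contact_force: [-1.2, 0.2, 6.8]
width: 0.0
```

Run:
```python
from g import *
meas()
cv2.imwrite("pics/s17.png",vision.read_camera("side"));meas()
```

```text
t 30.22 pos [ 556.6 -344.2  104.4] yaw 89.89 tooly [ 0.0012 -0.001  -1.    ] F [-1.2  0.2  6.8] w 0.0 cmd [ 556.  -344.   103.5   89.9]
t 30.27 pos [ 556.6 -344.1  104.4] yaw 89.89 tooly [ 1.1e-03 -9.0e-04 -1.0e+00] F [-0.8  0.5  6.2] w 0.2 cmd [ 556.  -344.   103.5   89.9]
```

View pics/s17.png

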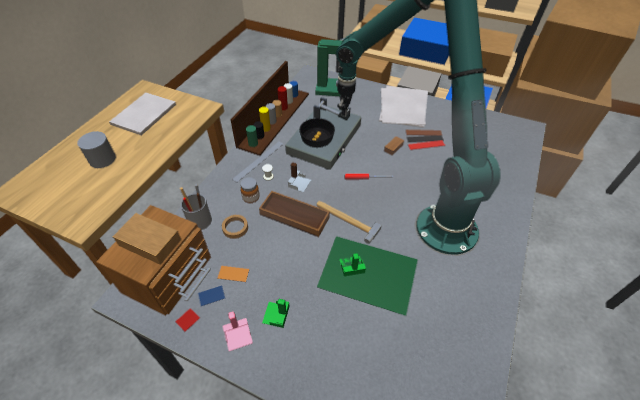

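The picture shows the feet in the bowl near (318,136) and the scoop upright near (297,180). The bystanders look unmoved, and the fingers are on the pad near (345,113). I'm handing in.

```bash
python3 -c "
from workcell import job
print(job.close_job())"
```

```text
the job is handed in; nothing more can be done
None
```

I carried all three brass feet from the tray to the polisher's bowl in one scoop load. I then stood the scoop upright on the bench between the tray and the polisher, let go of it, and pressed the lever about halfway with the fingers shut. The job was handed in at about 30 s of the 67 s allowed, with the lever held there; no verdict was reported.

- **Feet:** the last pictures show all three lying together near the middle of the bowl. The fingers never came near them.
- **Scoop:** it is upright and released, well clear of the polisher.
- **Lever:** the fingertips sit 104 mm above the bench, close to 18 mm below the rest height, with 6–7 N of push. This matches the halfway figure. I had no direct reading of the lever angle, so it is inferred from the height and the force.
- **Bystanders:** none looks moved in the last picture. I judged this by eye and did not measure it.

One disagreement: the two cameras placed the lever pad about 8 mm apart in y. I used the top camera's value, adjusted by about 2 mm, and a picture just before pressing showed the fingers over the pad.

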